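# Tidy the armrest shelf after games night

## Task

Games night is over, so pack up the shelf: put every white die into the glass dice cup and every dark wooden draught into the pale-wood tray, and stack the closed tins in one column on the steel coaster, the largest at the bottom and the smallest at the top, each lying flat, centred on the coaster and squared up so that its long sides run along the coaster's long sides. Keep the cup standing, and leave the remote in its dock, the bottle opener and the score pad where they are.

Things in the scene. Friction and masses are not known exactly. Their poses are not given: they have to be found in the camera images.
- die1: one of up to three white dice, a 20 mm cube with black pips, about 15 g, lying loose on the shelf; origin at its centre, axes along its edges. 2 or 3 dice are present
- die2: one of up to three white dice, a 20 mm cube with black pips, about 15 g, lying loose on the shelf; origin at its centre, axes along its edges. 2 or 3 dice are present
- die3: one of up to three white dice, a 20 mm cube with black pips, about 15 g, lying loose on the shelf; origin at its centre, axes along its edges. 2 or 3 dice are present
- draught1: one of up to three dark wooden draughts (flat round playing discs), 34 mm diameter, 10 mm thick, about 15 g, lying flat on the shelf; origin at its centre, z along its axis. 2 or 3 are present
- draught2: one of up to three dark wooden draughts (flat round playing discs), 34 mm diameter, 10 mm thick, about 15 g, lying flat on the shelf; origin at its centre, z along its axis. 2 or 3 are present
- draught3: one of up to three dark wooden draughts (flat round playing discs), 34 mm diameter, 10 mm thick, about 15 g, lying flat on the shelf; origin at its centre, z along its axis. 2 or 3 are present
- tin_large: closed flat aluminium playing-card tin, the large one, 110 x 58 x 24 mm (along its x, y and z), about 160 g give or take 40 percent, rigid, lid shut; lies flat on the shelf; origin at the centre of its underside. 2 or 3 of the three tins are present
- tin_medium: closed flat aluminium playing-card tin, the medium one, 92 x 52 x 24 mm (along its x, y and z), about 130 g give or take 40 percent, rigid, lid shut; lies flat on the shelf; origin at the centre of its underside. 2 or 3 of the three tins are present
- tin_small: closed flat aluminium playing-card tin, the small one, 74 x 46 x 22 mm (along its x, y and z), about 100 g give or take 40 percent, rigid, lid shut; lies flat on the shelf; origin at the centre of its underside. 2 or 3 of the three tins are present
- cup: round dice cup of clear glass, standing upright, loose, 350 g: 90 mm outer diameter at the rim, 80 mm at the foot, 70 mm high, wall 4 mm, bottom 6 mm thick; origin at the centre of its underside, z up
- tray: open pale-wood tray, fixed to the shelf, outside 110 mm (x) by 150 mm (y) by 34 mm high, walls 6 mm, floor about 6 mm thick; origin at the centre of its underside, z up
- coaster: rectangular brushed stainless-steel coaster plate, fixed to the shelf, 130 mm (x) by 90 mm (y), 6 mm thick, flat top; origin at the centre of its underside, z up
- remote: bystander: matte black remote control, 44 x 140 x 18 mm, lying seated in its dock; origin at the centre of its underside
- dock: bystander: white plastic remote dock with a grey release button, fixed, 75 mm (x) by 180 mm (y), 32 mm high; origin at the underside under the remote's centre
- opener: bystander: yellow plastic bottle cap opener, about 36 mm (x) by 136 mm (y), 8 mm thick, loose, on the far right of the work; origin near its middle on the underside
- score_pad: bystander: paper score pad with a pencil on it, 100 mm (x) by 140 mm (y), 19 mm high over the pencil, loose; origin at the centre of its underside
Things that resemble listed ones, but are neither listed nor needed, are in the scene too. What is shaped like the draught2 but yellow is not meant.

How it is judged:
At the end, for the whole second after the job is handed in: Dice in the cup below its rim; draughts in the tray below its rim; tins flat (0.08 rad), centred on the coaster within 15 mm, long sides along its long sides within 0.17 rad, each smaller tin above the larger; cup upright; all released and at rest. Absent things do not count (horizontal distance between each of die1, die2, die3 and cup below 0.042 m and z of die1 in the frame of cup between 0 and 0.066 m and linear speed of each of die1, die2, die3, draught1, draught2, draught3 below 0.03 m/s and z of die2 in the frame of cup between 0 and 0.066 m and z of die3 in the frame of cup between 0 and 0.066 m and x of draught1 in the frame of tray between -0.05 and 0.05 m and y of draught1 in the frame of tray between -0.07 and 0.07 m and z of draught1 in the frame of tray between 0 and 0.034 m and x of draught2 in the frame of tray between -0.05 and 0.05 m and y of draught2 in the frame of tray between -0.07 and 0.07 m and z of draught2 in the frame of tray between 0 and 0.034 m and x of draught3 in the frame of tray between -0.05 and 0.05 m and y of draught3 in the frame of tray between -0.07 and 0.07 m and z of draught3 in the frame of tray between 0 and 0.034 m and horizontal distance between each of tin_large, tin_medium, tin_small and coaster below 0.015 m and angle between the x axis of each of tin_large, tin_medium, tin_small and the x axis of coaster, either way round below 0.17 rad and angle between each of tin_large, tin_medium, tin_small's own z axis and vertical below 0.08 rad and z of each of tin_large, tin_medium, tin_small in the frame of coaster above 0.003 m and linear speed of each of tin_large, tin_medium, tin_small below 0.02 m/s and z of each of tin_medium, tin_small in the frame of tin_large above 0.018 m and z of tin_small in the frame of tin_medium above 0.018 m and angle between cup's own z axis and vertical below 0.1 rad); the robot touches nothing.
It fails at once if the remote is pushed more than 30 mm from its place (distance of remote from where it was at the start of the episode above 0.03 m).
It fails at once if the bottle opener is pushed more than 30 mm from its place (distance of opener from where it was at the start of the episode above 0.03 m).
It fails at once if the score pad is pushed more than 30 mm from its place (distance of score_pad from where it was at the start of the episode above 0.03 m).
It fails at once if the glass dice cup is knocked over (angle between cup's own z axis and vertical above 0.6 rad).
Of die1, die2, die3 only 2 to 3 are there at a start; the rules pass over those that are not, and their reading is None.
Of draught1, draught2, draught3 only 2 to 3 are there at a start; the rules pass over those that are not, and their reading is None.
Of tin_large, tin_medium, tin_small only 2 to 3 are there at a start; the rules pass over those that are not, and their reading is None.
At some moment in a run one of die1, die2, die3, draught1, draught2, draught3 may be knocked a few centimetres aside while the robot is not near it.
Once in a run the grip may slacken for a moment while it holds something.
It also fails if it takes over 208 s, if anything falls off the work surface, if the arm or the gripper's body presses on something with over 40 N, if the wrist force passes 120 N, or if a joint passes its speed limit or range.

## Robot

A 7-joint arm with a two-finger parallel gripper is mounted at the origin on the work surface. World frame = base frame: x ahead of the robot, y to its left, z up, the work surface at z = 0. Lengths are in m, angles in rad, forces in N, time in s.
With the tool pointing down it reaches from about 0.425 to 0.875 m from the base axis. Payload 4.7 kg.
Tool frame: the origin (TCP) lies between the finger pads; the fingertips stand 11 mm ahead of it and the grasp point (between the pads) lies 8 mm behind it; z points along the fingers, y is the line along which they close (so a half turn about z gives the same grasp; the last joint's range is limited). The gripper opens to 87 mm and grips with 3 to 60 N. Pads are 19 mm wide; open, the fingers measure 117 mm over their backs; the gripper's body (75 mm by 190 mm) begins 51 mm behind the grasp point.
Start: joints at [-1.335, 0.321, -0.07, 1.45, 0.023, 1.371, -0.057], TCP at [0.143, 0.634, 0.234] pointing down, gripper open.
Joint ranges: [-2.86, 2.86], [-0.3, 2.09], [-1.38, 1.24], [0.06, 2.45], [-1.56, 4.7], [0.09, 2.05], [-2.69, 2.69]. Speed limits (rad/s): [2.57, 2.57, 3.14, 3.14, 3.14, 3.14, 3.14].

## Interface

Orientations are given as a rotation vector (axis times angle).
In Python, from bench import ctrl gives the robot as it stands. The module is installed in compiled form; this text tells all that it offers.
- The arm moves only by the shell command python3 -m inch 'ROWS' [FORCE]. ROWS is JSON, a list of rows, each an object with "slide": the shift along the tool's x, y, z scaled (see below), a list of three; "angular": the turn, a rotation vector about the tool's x, y, z scaled (see below), a list of three; "claw": the opening, from -1 (shut) to 1 (fully open). In form: [{"slide": [tx, ty, tz], "angular": [rx, ry, rz], "claw": claw}, ...]. A call has 1 to 10 rows; each row is the pose to reach, as a shift and turn from the pose commanded when the call began, along the tool's axes at that moment; what a row does not reach only later rows make up. The controller multiplies each number of a shift by 0.25 m and each number of a turn by 30 degrees. A row lasts 1/10 s, in which the tool goes at most 50 mm and 8.59 degrees, less where a joint would pass 70% of its speed; a pose out of reach is approached as far as the arm can. A call with a number of a shift or a turn outside -1 to 1 is refused whole. A call with a gripper value outside its range is refused whole. The fingers move at their own pace and stop on an object; FORCE is the grip in N (left out, the last holds). Time passes only in rows, so rows that repeat a pose let the fingers close. It gives the time, the measured TCP pose, the force, the opening and the grip force at its end, in the units of the state.
- ctrl.get_state(): the state, without advancing time (a new reading comes with each control period).
- ctrl.get_image(name): name is "scene" or "top" or "wrist"; returns a dict with "color" (384x512x3 uint8, red, green, blue), "depth" (384x512 float32, m along the optical axis (not along the pixel's ray), 0 where there is no reading), "camera_matrix" (3x3 intrinsics, pixels), "extrinsics" (4x4, takes a point from camera to world coordinates); the wrist camera has in their place "tool_from_camera" (4x4, takes a point from camera to tool coordinates, whose origin is the TCP and whose axes are the flange's). Camera axes: x right, y up, looking along -z (the intrinsics and any distortion apply to the point x, -y, -z); pixel columns grow to the right and rows downward; lengths in m; the calibration is good to about 2 mm. A picture is of the moment at which its call begins: read the wrist's pose just before it.
- ctrl.close_job(): hands the job in; it is judged then, once.
Trained networks look in the newest picture that a camera, given by its name, has taken for a name from the list of things; names that differ only in an ending like _2 or _b are one class to them, and where a whole thing is asked for, a point or a joint stands for the part that bears it (a point fixed in the world has none). Each returns a list of dicts, best first, with "confidence" (0 to 1); they miss things now and then, are a little off and sometimes report something else, mostly with a low value. They report only what shows in the picture. A call takes as long as a camera call. They do not tell look-alikes from the thing itself.
- ctrl.find_in(query, camera): "bbox" ([centre column, centre row, width, height] in pixels, round what is visible of it).
- ctrl.outline_of(query, camera): "mask" (384x512 bool, what is visible of it) and "bbox" ([centre column, centre row, width, height] in pixels, round what is visible of it).
The state is a dict: "time": time; "joint_positions": joint angles; "qd": joint speeds; "joint_torque": joint torques, N m; "position": TCP position; "tool_rot": TCP orientation; "ft_force": force on the tool from outside, world axes, zero at the start; "torque": the same for the moment, N m; "grip_width": opening from 0.0 (shut) to 1.0 (fully open); "grip_force": force on a finger pad.
Only numpy, scipy, OpenCV 4.12 (cv2) and the standard library are available. Lean on these libraries where they do the work, as an engineer would, in place of code of your own. Each camera call takes 0.05 s, during which the arm holds its last target. There are 200 camera calls.

## Working session

There is one attempt and no reset: what is moved stays moved. The work goes in short steps, Python scripts to look and compute and a shell command to move; the robot and the scene stay as the last step left them, time stands still between calls to the robot, and variables do not carry over. Pictures are saved under pics/ and viewed, at most 14 in all, crops included, and the job is handed in when it is done.

```bash
mkdir -p pics
cat > h.py <<'E'
import numpy as np, cv2
from bench import ctrl
from scipy.spatial.transform import Rotation as R
def cloud(im):
    K=im["camera_matrix"];d=im["depth"];v,u=np.mgrid[0:384,0:512]
    P=np.stack([(u-K[0,2])/K[0,0]*d,-(v-K[1,2])/K[1,1]*d,-d],-1)
    if "extrinsics" in im: T=np.array(im["extrinsics"])
    else:
        s=ctrl.get_state();W=np.eye(4);W[:3,:3]=R.from_rotvec(s["tool_rot"]).as_matrix();W[:3,3]=s["position"]
        T=W@np.array(im["tool_from_camera"])
    return P@T[:3,:3].T+T[:3,3]
E
python3 - <<'E'
from h import *
s=ctrl.get_state();print({k:np.round(v,3) for k,v in s.items()});print(R.from_rotvec(s["tool_rot"]).as_matrix().round(3))
for c in ["top","scene"]:
    im=ctrl.get_image(c);cv2.imwrite(f"pics/{c}0.png",cv2.resize(im["color"][:,:,::-1],(800,600)))
    P=cloud(im);np.save(f"{c}0.npy",P);print(c,im["camera_matrix"][0,0])
    for q in ["die1","draught1","tin_large","tin_medium","tin_small","cup","tray","coaster","remote","dock","opener","score_pad"]:
        for o in ctrl.outline_of(q,c):
            m=o["mask"]&(im["depth"]>0)
            p=P[m]
            if len(p)<5: print(q,"few",o["bbox"]);continue
            zt=np.percentile(p[:,2],90);t=p[p[:,2]>zt-.006][:,:2].astype(np.float32)
            r=cv2.minAreaRect(t)
            print(q,round(o["confidence"],2),np.round(o["bbox"]),"med",np.median(p,0).round(3),"zt",zt.round(3),"rect",np.round(r[0],3),np.round(r[1],3),round(r[2]),im["color"][m].mean(0).round())
E
```

```text
{'time': np.float64(0.0), 'joint_positions': array([-1.335,  0.322, -0.07 ,  1.452,  0.023,  1.371, -0.057]), 'qd': array([ 0.001,  0.   ,  0.   ,  0.   ,  0.001,  0.001, -0.001]), 'joint_torque': array([-0.0000e+00, -4.9128e+01, -4.0400e-01, -3.1253e+01, -6.4000e-02,
        4.4000e-02,  0.0000e+00]), 'position': array([0.143, 0.634, 0.232]), 'tool_rot': array([-3.480e-01, -3.122e+00,  3.000e-03]), 'ft_force': array([-0.458, -0.535, -1.504]), 'torque': array([ 0.006,  0.05 , -0.016]), 'grip_force': np.float64(0.0), 'grip_width': np.float64(0.999)}
[[-0.976  0.22  -0.   ]
 [ 0.22   0.976 -0.002]
 [-0.    -0.002 -1.   ]]
top 451.0971531630177
die1 0.46 [302. 241.   8.   6.] med [ 0.432 -0.146  0.019] zt 0.023 rect [ 0.433 -0.147] [0.019 0.019] 43 [156. 142. 111.]
die1 0.44 [358. 274.   7.  12.] med [ 0.335 -0.293  0.02 ] zt 0.023 rect [ 0.336 -0.293] [0.018 0.017] 42 [158. 144. 113.]
draught1 0.67 [154. 217.  12.  13.] med [0.501 0.246 0.01 ] zt 0.013 rect [0.501 0.247] [0.032 0.03 ] 6 [157. 124.   3.]
draught1 0.6 [157. 248.  12.  13.] med [0.423 0.232 0.01 ] zt 0.013 rect [0.423 0.2
[... 3988 characters left out ...]
94.  74.] med [0.758 0.235 0.028] zt 0.033 rect [0.733 0.235] [0.077 0.178] 8 [164. 143. 109.]
coaster 0.81 [412. 290.  64.  64.] med [0.53  0.4   0.007] zt 0.008 rect [0.521 0.397] [0.134 0.091] 6 [176. 153. 125.]
remote 0.88 [288. 300.  74.  53.] med [0.736 0.256 0.031] zt 0.033 rect [0.736 0.25 ] [0.054 0.14 ] 8 [34. 29. 26.]
dock 0.57 [282. 297.  94.  75.] med [0.759 0.232 0.029] zt 0.033 rect [0.734 0.234] [0.077 0.179] 8 [165. 144. 110.]
opener 0.77 [134. 161.  30.  19.] med [ 0.663 -0.421  0.009] zt 0.011 rect [ 0.66  -0.438] [0.139 0.036] 85 [205. 148.  27.]
score_pad 0.66 [152. 199.  59.  44.] med [ 0.725 -0.216  0.013] zt 0.015 rect [ 0.721 -0.228] [0.146 0.101] 84 [217. 188. 145.]
```

View pics/top0.png

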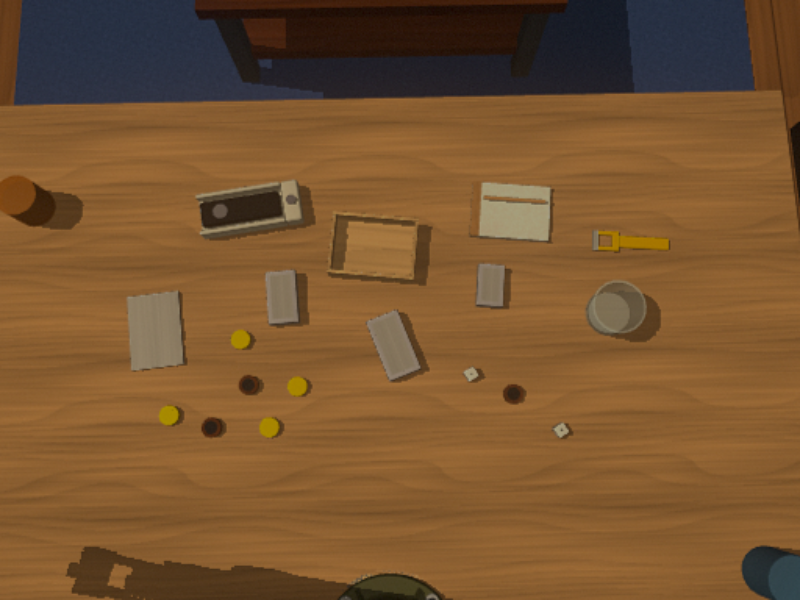

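Run:
```python
from h import *
# detail of all blobs 5..30mm high outside known: list via connected components on height
P=np.load("top0.npy");z=P[...,2];m=((z>.007)&(z<.2)&(P[...,0]>.2)).astype(np.uint8)
n,l,st,c=cv2.connectedComponentsWithStats(m)
for i in range(1,n):
    if st[i,4]<20: continue
    p=P[l==i];zt=np.percentile(p[:,2],95);r=cv2.minAreaRect(p[p[:,2]>zt-.005][:,:2].astype(np.float32))
    print(c[i].round(),st[i,4],zt.round(3),np.round(r[0],3),np.round(r[1],3),round(r[2],1))
```

```text
[ 16. 128.] 824 0.073 [0.749 0.615] [0.07 0.06] 5.3
[160. 133.] 1851 0.034 [0.732 0.232] [0.076 0.179] 8.4
[326. 135.] 1739 0.018 [ 0.72  -0.229] [0.14 0.1 ] 84.2
[237. 158.] 1066 0.037 [0.658 0.016] [0.15  0.111] 84.0
[239. 151.] 39 0.011 [0.68  0.014] [0.028 0.026] 68.7
[403. 155.] 278 0.013 [ 0.661 -0.439] [0.134 0.035] 87.8
[254. 165.] 34 0.01 [ 0.642 -0.026] [0.024 0.02 ] 34.3
[313. 182.] 476 0.026 [ 0.585 -0.187] [0.046 0.073] 86.1
[180. 190.] 687 0.028 [0.572 0.174] [0.091 0.052] 3.6
[395. 197.] 779 0.071 [ 0.534 -0.392] [0.086 0.088] 42.4
[ 88. 198.] 56 0.01 [0.556 0.426] [0.023 0.054] 80.0
[106. 206.] 63 0.011 [0.536 0.374] [0.038 0.031] 22.2
[251. 221.] 904 0.028 [ 0.484 -0.016] [0.11  0.057] 20.3
[ 92. 209.] 21 0.011 [0.528 0.413] [0.013 0.023] 36.0
[ 99. 210.] 23 0.011 [0.521 0.397] [0.023 0.015] 3.9
[153. 217.] 114 0.014 [0.502 0.247] [0.03 0.03] 1.8
[108. 224.] 27 0.011 [0.486 0.369] [0.039 0.013] 54.1
[ 95. 222.] 22 0.011 [0.493 0.402] [0.012 0.033] 13.2
[301. 239.] 61 0.024 [ 0.433 -0.147] [0.02  0.019] 32.1
[158. 246.] 111 0.014 [0.423 0.232] [0.032 0.03 ] 0.7
[190. 247.] 111 0.014 [0.419 0.149] [0.031 0.03 ] 44.5
[328. 252.] 111 0.014 [ 0.397 -0.219] [0.03  0.032] 59.8
[108. 265.] 115 0.014 [0.375 0.365] [0.033 0.029] 88.6
[135. 273.] 120 0.013 [0.354 0.293] [0.031 0.031] 13.5
[172. 273.] 119 0.014 [0.351 0.196] [0.03  0.031] 45.5
[358. 275.] 68 0.024 [ 0.335 -0.294] [0.019 0.019] 28.3
```

The picture shows 2 dice (472,374; 562,430), 3 dark draughts (249,384; 212,427; 513,393), 4 yellow decoys, 3 tins, the coaster at (156,331), the tray at (373,246) and the cup at (617,308). This matches the network detections. Next I'll plan the moves, tins first.

```bash
cat > plan.py <<'E'
# plan.py x,y,z,yawdeg ... : prints shift/turn in tool units for consecutive waypoints
import sys; from h import *
s=ctrl.get_state();p=np.array(s["position"]);M=R.from_rotvec(s["tool_rot"])
t=M.as_matrix();yaw=np.degrees(np.arctan2(-t[1,0],-t[0,0]))
print("now",p.round(4),"yaw",round(yaw,1),"w",round(float(s["grip_width"]),3),"gf",round(float(s["grip_force"]),1),"t",round(float(s["time"]),1),"f",np.round(s["ft_force"],1))
for a in sys.argv[1:]:
    x,y,z,w=map(float,a.split(","));N=R.from_euler("z",w,degrees=True)*R.from_matrix(np.diag([-1.,1,-1]))
    q=np.array([x,y,z]);sh=M.inv().apply(q-p);r=(M.inv()*N).as_rotvec()
    print(a,(sh/.25).round(3),(r/np.radians(30)).round(3),"rows",max(np.linalg.norm(sh)/.05,np.degrees(np.linalg.norm(r))/8.59).round(1))
    p,M=q,N
E
python3 plan.py 0.37,0.55,0.2,0 0.5,0.33,0.17,0 0.49,0.1,0.15,8 0.484,-0.016,0.1,20.3 0.484,-0.016,0.015,20.3
```

```text
now [0.143  0.6341 0.2336] yaw -12.7 w 0.999 gf 0.0 t 1.3 f [ 0.1 -0.1 -0.8]
0.37,0.55,0.2,0 [-0.96  -0.128  0.134] [ 0.     0.    -0.424] rows 4.9
0.5,0.33,0.17,0 [-0.52 -0.88  0.12] [0. 0. 0.] rows 5.1
0.49,0.1,0.15,8 [ 0.04 -0.92  0.08] [ 0.     0.    -0.267] rows 4.6
0.484,-0.016,0.1,20.3 [ 0.088 -0.456  0.2  ] [ 0.    0.   -0.41] rows 2.5
0.484,-0.016,0.015,20.3 [0.   0.   0.34] [0. 0. 0.] rows 1.7
```

```bash
python3 -m inch '[{"slide":[-0.96,-0.128,0.134],"angular":[0,0,-0.424],"claw":1},{"slide":[-0.96,-0.128,0.134],"angular":[0,0,-0.424],"claw":1},{"slide":[-0.96,-0.128,0.134],"angular":[0,0,-0.424],"claw":1},{"slide":[-0.96,-0.128,0.134],"angular":[0,0,-0.424],"claw":1},{"slide":[-0.96,-0.128,0.134],"angular":[0,0,-0.424],"claw":1},{"slide":[-0.96,-0.128,0.134],"angular":[0,0,-0.424],"claw":1},{"slide":[-0.96,-0.128,0.134],"angular":[0,0,-0.424],"claw":1}]' 25
python3 -m inch '[{"slide":[-0.52,-0.88,0.12],"angular":[0,0,0],"claw":1},{"slide":[-0.52,-0.88,0.12],"angular":[0,0,0],"claw":1},{"slide":[-0.52,-0.88,0.12],"angular":[0,0,0],"claw":1},{"slide":[-0.52,-0.88,0.12],"angular":[0,0,0],"claw":1},{"slide":[-0.52,-0.88,0.12],"angular":[0,0,0],"claw":1},{"slide":[-0.52,-0.88,0.12],"angular":[0,0,0],"claw":1},{"slide":[-0.52,-0.88,0.12],"angular":[0,0,0],"claw":1}]'
python3 -m inch '[{"slide":[0.04,-0.92,0.08],"angular":[0,0,-0.267],"claw":1},{"slide":[0.04,-0.92,0.08],"angular":[0,0,-0.267],"claw":1},{"slide":[0.04,-0.92,0.08],"angular":[0,0,-0.267],"claw":1},{"slide":[0.04,-0.92,0.08],"angular":[0,0,-0.267],"claw":1},{"slide":[0.04,-0.92,0.08],"angular":[0,0,-0.267],"claw":1},{"slide":[0.04,-0.92,0.08],"angular":[0,0,-0.267],"claw":1},{"slide":[0.04,-0.92,0.08],"angular":[0,0,-0.267],"claw":1}]'
python3 -m inch '[{"slide":[0.088,-0.456,0.2],"angular":[0,0,-0.41],"claw":1},{"slide":[0.088,-0.456,0.2],"angular":[0,0,-0.41],"claw":1},{"slide":[0.088,-0.456,0.2],"angular":[0,0,-0.41],"claw":1},{"slide":[0.088,-0.456,0.2],"angular":[0,0,-0.41],"claw":1},{"slide":[0.088,-0.456,0.2],"angular":[0,0,-0.41],"claw":1}]'
python3 plan.py 0.484,-0.016,0.015,20.3
```

```text
time: 2.0
position: [0.3718, 0.5489, 0.1997]
tool_rot: [-0.005, -3.141, 0.001]
ft_force: [-0.4, 0.9, -0.1]
grip_width: 1.005
grip_force: 0.0
time: 2.7
position: [0.5003, 0.3295, 0.1703]
tool_rot: [0.003, 3.142, 0.001]
ft_force: [-0.5, 0.6, 0.3]
grip_width: 0.994
grip_force: 0.0
time: 3.4
position: [0.49, 0.103, 0.1506]
tool_rot: [-0.225, 3.133, 0.003]
ft_force: [-0.0, 0.3, -0.2]
grip_width: 1.001
grip_force: 0.0
time: 3.9
position: [0.4849, -0.013, 0.1002]
tool_rot: [-0.559, 3.091, 0.002]
ft_force: [-0.0, 1.2, -0.6]
grip_width: 1.001
grip_force: 0.0
now [ 0.4849 -0.013   0.1002] yaw 20.5 w 1.001 gf 0.0 t 3.9 f [-0.   1.2 -0.6]
0.484,-0.016,0.015,20.3 [ 0.008 -0.01   0.341] [0.002 0.001 0.006] rows 1.7
```

```bash
python3 -m inch '[{"slide":[0.008,-0.01,0.34],"angular":[0,0,0],"claw":1},{"slide":[0.008,-0.01,0.34],"angular":[0,0,0],"claw":1},{"slide":[0.008,-0.01,0.34],"angular":[0,0,0],"claw":1},{"slide":[0.008,-0.01,0.34],"angular":[0,0,0],"claw":1},{"slide":[0.008,-0.01,0.34],"angular":[0,0,0],"claw":-1},{"slide":[0.008,-0.01,0.34],"angular":[0,0,0],"claw":-1},{"slide":[0.008,-0.01,0.34],"angular":[0,0,0],"claw":-1},{"slide":[0.008,-0.01,0.34],"angular":[0,0,0],"claw":-1},{"slide":[0.008,-0.01,0.34],"angular":[0,0,0],"claw":-1},{"slide":[0.008,-0.01,0.34],"angular":[0,0,0],"claw":-1}]' 30
python3 -m inch '[{"slide":[0,0,0],"angular":[0,0,0],"claw":-1},{"slide":[0,0,0],"angular":[0,0,0],"claw":-1},{"slide":[0,0,0],"angular":[0,0,0],"claw":-1},{"slide":[0,0,-0.3],"angular":[0,0,0],"claw":-1},{"slide":[0,0,-0.3],"angular":[0,0,0],"claw":-1},{"slide":[0,0,-0.3],"angular":[0,0,0],"claw":-1},{"slide":[0,0,-0.3],"angular":[0,0,0],"claw":-1}]'
python3 plan.py 0.50,0.2,0.11,13 0.521,0.396,0.1,6 0.521,0.396,0.0225,6
python3 - <<'E'
from h import *
im=ctrl.get_image("top")
for q in ["tin_large","coaster"]:
  o=ctrl.outline_of(q,"top")[0];p=cloud(im)[o["mask"]&(im["depth"]>0)];zt=np.percentile(p[:,2],90);t=p[p[:,2]>zt-.006][:,:2].astype(np.float32);print(q,o["confidence"],cv2.minAreaRect(t),zt)
E
```

```text
time: 4.9
position: [0.4834, -0.0185, 0.0154]
tool_rot: [-0.554, 3.092, 0.001]
ft_force: [-0.2, 1.5, 2.2]
grip_width: 0.658
grip_force: 30.0
time: 5.6
position: [0.4831, -0.0192, 0.0897]
tool_rot: [-0.554, 3.092, -0.0]
ft_force: [-0.2, 0.2, -1.4]
grip_width: 0.662
grip_force: 30.0
now [ 0.4831 -0.0192  0.0897] yaw 20.3 w 0.662 gf 30.0 t 5.6 f [-0.2  0.2 -1.4]
0.50,0.2,0.11,13 [-0.368  0.799 -0.081] [-0.     0.     0.244] rows 4.4
0.521,0.396,0.1,6 [-0.258  0.745  0.04 ] [0.    0.    0.233] rows 3.9
0.521,0.396,0.0225,6 [0.   0.   0.31] [0. 0. 0.] rows 1.6Traceback (most recent call last):
  File "<stdin>", line 4, in <module>
IndexError: list index out of range
```

```bash
python3 -m inch '[{"slide":[-0.368,0.8,-0.08],"angular":[0,0,0.244],"claw":-1},{"slide":[-0.368,0.8,-0.08],"angular":[0,0,0.244],"claw":-1},{"slide":[-0.368,0.8,-0.08],"angular":[0,0,0.244],"claw":-1},{"slide":[-0.368,0.8,-0.08],"angular":[0,0,0.244],"claw":-1},{"slide":[-0.368,0.8,-0.08],"angular":[0,0,0.244],"claw":-1},{"slide":[-0.368,0.8,-0.08],"angular":[0,0,0.244],"claw":-1},{"slide":[-0.368,0.8,-0.08],"angular":[0,0,0.244],"claw":-1}]'
python3 -m inch '[{"slide":[-0.258,0.745,0.04],"angular":[0,0,0.233],"claw":-1},{"slide":[-0.258,0.745,0.04],"angular":[0,0,0.233],"claw":-1},{"slide":[-0.258,0.745,0.04],"angular":[0,0,0.233],"claw":-1},{"slide":[-0.258,0.745,0.04],"angular":[0,0,0.233],"claw":-1},{"slide":[-0.258,0.745,0.04],"angular":[0,0,0.233],"claw":-1},{"slide":[-0.258,0.745,0.04],"angular":[0,0,0.233],"claw":-1},{"slide":[-0.258,0.745,0.04],"angular":[0,0,0.233],"claw":-1},{"slide":[-0.258,0.745,0.04],"angular":[0,0,0.233],"claw":-1}]'
python3 plan.py 0.521,0.396,0.0225,6
python3 - <<'E'
from h import *
im=ctrl.get_image("wrist");P=cloud(im);cv2.imwrite("pics/w1.png",im["color"][:,:,::-1])
p=P[im["depth"]>0];z=p[:,2];print(np.histogram(z,bins=np.arange(-.01,.2,.01)))
np.save("w1.npy",P)
E
```

```text
time: 6.4
position: [0.4991, 0.2, 0.1082]
tool_rot: [0.357, -3.118, 0.003]
ft_force: [0.2, -1.8, -1.8]
grip_width: 0.665
grip_force: 30.0
time: 7.2
position: [0.5221, 0.3937, 0.0999]
tool_rot: [0.159, -3.138, 0.002]
ft_force: [0.5, -0.9, -1.4]
grip_width: 0.666
grip_force: 30.0
now [0.5221 0.3937 0.0999] yaw 5.8 w 0.666 gf 30.0 t 7.2 f [ 0.5 -0.9 -1.4]
0.521,0.396,0.0225,6 [0.003 0.01  0.31 ] [-0.003 -0.    -0.007] rows 1.5
(array([40024, 63746,  2349,     0,     0,     0,     0,     0,     0,
          75,   414, 16709,   968,   249,  1056,   562,   788,  2934,
       13827, 20988]), array([-0.01,  0.  ,  0.01,  0.02,  0.03,  0.04,  0.05,  0.06,  0.07,
        0.08,  0.09,  0.1 ,  0.11,  0.12,  0.13,  0.14,  0.15,  0.16,
        0.17,  0.18,  0.19]))
```

View pics/w1.png

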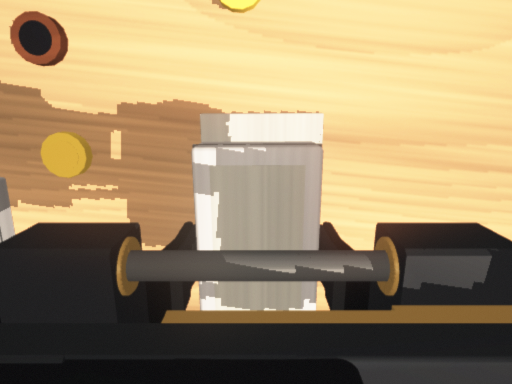

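The wrist view shows the tin held squarely over the coaster (tin edge at row 143, coaster edge at row 114). I'll measure the tin's offset in the grip from depth.

Run:
```python
from h import *
P=np.load("w1.npy");z=P[...,2]
m=(z>.098)&(z<.113);m[:, :190]=0;m[:,330:]=0;m[245:]=0
u=np.array([np.cos(np.radians(6)),np.sin(np.radians(6))]);v=np.array([-u[1],u[0]])
d=P[m][:,:2]-np.array([.5221,.3937]);print("tin x min",np.percentile(d@u,[0.5,2]),"y",np.percentile(d@v,[1,99]),"z",np.median(P[m][:,2]))
r=P[130:240,245:265];print(r[::12,10].round(3))
m=np.zeros(z.shape,bool);m[114:136,205:320]=1;m&=z>.0015
c=P[114:135,215:315].reshape(-1,3);print("coaster z",np.median(c[:,2]))
for row in range(104,126,2): print(row,P[row,262].round(4))
```

```text
tin x min [-0.05191563 -0.05168979] y [-0.02776356  0.02993245] z 0.1087766845448065
[[0.471 0.387 0.005]
 [0.471 0.388 0.091]
 [0.474 0.389 0.107]
 [0.479 0.389 0.109]
 [0.485 0.39  0.108]
 [0.49  0.39  0.109]
 [0.495 0.391 0.109]
 [0.501 0.391 0.109]
 [0.507 0.392 0.108]
 [0.512 0.392 0.11 ]]
coaster z 0.006134186435913971
104 [4.520e-01 3.907e-01 3.000e-04]
106 [ 4.534e-01  3.909e-01 -3.000e-04]
108 [ 4.549e-01  3.910e-01 -3.000e-04]
110 [4.563e-01 3.912e-01 2.000e-04]
112 [4.577e-01 3.913e-01 4.000e-04]
114 [0.459  0.3914 0.0067]
116 [0.4604 0.3915 0.0066]
118 [0.4619 0.3917 0.0051]
120 [0.4632 0.3918 0.0062]
122 [0.4647 0.392  0.0062]
124 [0.4661 0.3921 0.0062]
```

```bash
python3 -m inch '[{"slide":[0.008,0.01,0.31],"angular":[0,0,0],"claw":-1},{"slide":[0.008,0.01,0.31],"angular":[0,0,0],"claw":-1},{"slide":[0.008,0.01,0.31],"angular":[0,0,0],"claw":-1},{"slide":[0.008,0.01,0.314],"angular":[0,0,0],"claw":-1},{"slide":[0.008,0.01,0.314],"angular":[0,0,0],"claw":-1},{"slide":[0.008,0.01,0.314],"angular":[0,0,0],"claw":0.7},{"slide":[0.008,0.01,0.314],"angular":[0,0,0],"claw":0.7},{"slide":[0.008,0.01,0.314],"angular":[0,0,0],"claw":0.7},{"slide":[0.008,0.01,0.314],"angular":[0,0,0],"claw":0.7},{"slide":[0.008,0.01,0.314],"angular":[0,0,0],"claw":0.7}]'
python3 -m inch '[{"slide":[0,0,-0.4],"angular":[0,0,0],"claw":1},{"slide":[0,0,-0.4],"angular":[0,0,0],"claw":1},{"slide":[0,0,-0.4],"angular":[0,0,0],"claw":1},{"slide":[0,0,-0.4],"angular":[0,0,0],"claw":1}]'
python3 plan.py 0.572,0.174,0.1,3.7 0.572,0.174,0.015,3.7
python3 - <<'E'
from h import *
im=ctrl.get_image("top");P=cloud(im)
for q in ["tin_large","tin_medium"]:
  for o in ctrl.outline_of(q,"top")[:2]:
    p=P[o["mask"]&(im["depth"]>0)];zt=np.percentile(p[:,2],80);t=p[p[:,2]>zt-.006][:,:2].astype(np.float32);print(q,o["confidence"],cv2.minAreaRect(t),zt)
E
```

```text
time: 8.25
position: [0.5189, 0.399, 0.0218]
tool_rot: [-0.165, 3.137, 0.0]
ft_force: [0.8, 0.5, 1.2]
grip_width: 0.844
grip_force: 0.0
time: 8.65
position: [0.5198, 0.3997, 0.1237]
tool_rot: [-0.165, 3.134, 0.004]
ft_force: [-0.9, 0.4, -0.5]
grip_width: 0.989
grip_force: 0.0
now [0.5198 0.3997 0.1237] yaw 6.0 w 0.989 gf 0.0 t 8.7 f [-0.9  0.4 -0.5]
0.572,0.174,0.1,3.7 [-0.113 -0.92   0.093] [0.005 0.006 0.077] rows 4.7
0.572,0.174,0.015,3.7 [0.   0.   0.34] [0. 0. 0.] rows 1.7
tin_large 0.67 ((0.49046579003334045, 0.37274131178855896), (0.04895967245101929, 0.10238837450742722), 1.7466788291931152) 0.0316966487680241
tin_medium 0.73 ((0.5719851851463318, 0.17392922937870026), (0.09197419881820679, 0.05182596668601036), 5.132625102996826) 0.0259724946278157
```

```bash
python3 -m inch '[{"slide":[-0.113,-0.92,0.093],"angular":[0,0,0.077],"claw":1},{"slide":[-0.113,-0.92,0.093],"angular":[0,0,0.06],"claw":1},{"slide":[-0.113,-0.92,0.093],"angular":[0,0,0.06],"claw":1},{"slide":[-0.113,-0.92,0.093],"angular":[0,0,0.06],"claw":1},{"slide":[-0.113,-0.92,0.093],"angular":[0,0,0.06],"claw":1},{"slide":[-0.113,-0.92,0.093],"angular":[0,0,0.06],"claw":1},{"slide":[-0.113,-0.92,0.093],"angular":[0,0,0.06],"claw":1},{"slide":[-0.113,-0.92,0.093],"angular":[0,0,0.06],"claw":1},{"slide":[-0.113,-0.92,0.093],"angular":[0,0,0.06],"claw":1}]'
python3 -m inch '[{"slide":[0,0,0.34],"angular":[0,0,0],"claw":1},{"slide":[0,0,0.34],"angular":[0,0,0],"claw":1},{"slide":[0,0,0.34],"angular":[0,0,0],"claw":1},{"slide":[0,0,0.34],"angular":[0,0,0],"claw":1},{"slide":[0,0,0.34],"angular":[0,0,0],"claw":-1},{"slide":[0,0,0.34],"angular":[0,0,0],"claw":-1},{"slide":[0,0,0.34],"angular":[0,0,0],"claw":-1},{"slide":[0,0,0.34],"angular":[0,0,0],"claw":-1},{"slide":[0,0,0.34],"angular":[0,0,0],"claw":-1},{"slide":[0,0,0.34],"angular":[0,0,0],"claw":-1}]'
python3 -m inch '[{"slide":[0,0,0],"angular":[0,0,0],"claw":-1},{"slide":[0,0,0],"angular":[0,0,0],"claw":-1},{"slide":[0,0,0],"angular":[0,0,0],"claw":-1},{"slide":[0,0,-0.4],"angular":[0,0,0],"claw":-1},{"slide":[0,0,-0.4],"angular":[0,0,0],"claw":-1},{"slide":[0,0,-0.4],"angular":[0,0,0],"claw":-1},{"slide":[0,0,-0.4],"angular":[0,0,0],"claw":-1},{"slide":[0,0,-0.4],"angular":[0,0,0],"claw":-1}]'
python3 plan.py 0.521,0.397,0.115,6
```

```text
time: 9.7
position: [0.5703, 0.1751, 0.0978]
tool_rot: [0.12, -3.138, -0.001]
ft_force: [0.1, -0.2, 0.1]
grip_width: 0.998
grip_force: 0.0
time: 10.7
position: [0.571, 0.1733, 0.0134]
tool_rot: [-0.115, 3.139, 0.001]
ft_force: [-0.1, 0.5, 0.2]
grip_width: 0.592
grip_force: 30.0
time: 11.5
position: [0.5698, 0.1727, 0.1118]
tool_rot: [0.115, -3.137, 0.001]
ft_force: [0.4, -0.3, -2.7]
grip_width: 0.591
grip_force: 30.0
now [0.5698 0.1727 0.1118] yaw 4.2 w 0.591 gf 30.0 t 11.5 f [ 0.4 -0.3 -2.7]
0.521,0.397,0.115,6 [ 0.129  0.909 -0.013] [-0.001 -0.005 -0.06 ] rows 4.6
```

```bash
python3 -m inch '[{"slide":[0.129,0.907,-0.013],"angular":[0,0,-0.06],"claw":-1},{"slide":[0.129,0.907,-0.013],"angular":[0,0,-0.06],"claw":-1},{"slide":[0.129,0.907,-0.013],"angular":[0,0,-0.06],"claw":-1},{"slide":[0.129,0.907,-0.013],"angular":[0,0,-0.06],"claw":-1},{"slide":[0.129,0.907,-0.013],"angular":[0,0,-0.06],"claw":-1},{"slide":[0.129,0.907,-0.013],"angular":[0,0,-0.06],"claw":-1},{"slide":[0.129,0.907,-0.013],"angular":[0,0,-0.06],"claw":-1},{"slide":[0.129,0.907,-0.013],"angular":[0,0,-0.06],"claw":-1},{"slide":[0.129,0.907,-0.013],"angular":[0,0,-0.06],"claw":-1},{"slide":[0.129,0.907,-0.013],"angular":[0,0,-0.06],"claw":-1}]'
python3 plan.py 0.521,0.398,0.044,6
cat > wr.py <<'E'
import sys; from h import *
s=ctrl.get_state();im=ctrl.get_image("wrist");P=cloud(im);cv2.imwrite(f"pics/{sys.argv[1]}.png",im["color"][:,:,::-1])
z=P[...,2];p=s["position"];u=np.array([np.cos(np.radians(6)),np.sin(np.radians(6))]);v=np.array([-u[1],u[0]])
w=np.zeros(z.shape,bool);w[60:245,180:340]=1
for a in sys.argv[2:]:
    a=float(a);m=(z>a-.005)&(z<a+.005)&w;d=P[m][:,:2]
    print("level",a,m.sum(),"z",np.median(z[m]).round(4),"along min",np.percentile(d@u,1).round(4),"across",np.percentile(d@v,[2,98]).round(4))
print("tcp along/across",p[:2]@u,p[:2]@v,"coaster",np.array([.522,.3965])@u,np.array([.522,.3965])@v)
E
python3 wr.py w2 0.125 0.03 0.006
```

```text
time: 12.5
position: [0.5229, 0.3953, 0.1164]
tool_rot: [0.161, -3.137, 0.001]
ft_force: [0.0, 0.0, -1.3]
grip_width: 0.591
grip_force: 30.0
now [0.5229 0.3953 0.1164] yaw 5.9 w 0.591 gf 30.0 t 12.5 f [ 0.   0.  -1.3]
0.521,0.398,0.044,6 [0.006 0.012 0.29 ] [-0.001 -0.    -0.004] rows 1.5
level 0.125 9556 z 0.1272 along min 0.5183 across [0.3135 0.3651]
level 0.03 2631 z 0.0301 along min 0.5072 across [0.3154 0.3705]
level 0.006 4084 z 0.0056 along min 0.4612 across [0.2815 0.402 ]
tcp along/across 0.5613390153780301 0.33851205289341324 coaster 0.5605859650678633 0.33976407368780526
```

View pics/w2.png

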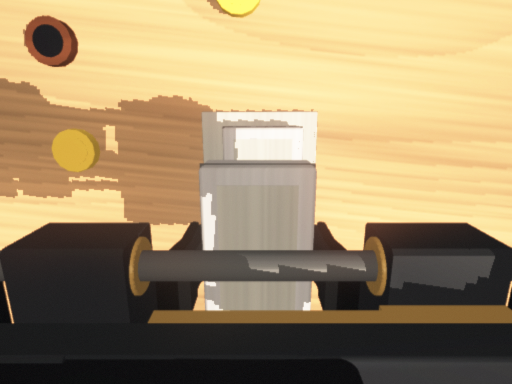

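The held tin sits above the large tin, which is on the coaster (rows 162 and 126), all parallel. A shift of about 3 mm and a drop of 73 mm is needed.

```bash
python3 -m inch '[{"slide":[0.012,0.011,0.28],"angular":[0,0,0],"claw":-1},{"slide":[0.012,0.011,0.28],"angular":[0,0,0],"claw":-1},{"slide":[0.012,0.011,0.28],"angular":[0,0,0],"claw":-1},{"slide":[0.012,0.011,0.291],"angular":[0,0,0],"claw":-1},{"slide":[0.012,0.011,0.291],"angular":[0,0,0],"claw":-1},{"slide":[0.012,0.011,0.291],"angular":[0,0,0],"claw":-1},{"slide":[0.012,0.011,0.291],"angular":[0,0,0],"claw":0.6},{"slide":[0.012,0.011,0.291],"angular":[0,0,0],"claw":0.6},{"slide":[0.012,0.011,0.291],"angular":[0,0,0],"claw":0.6},{"slide":[0.012,0.011,0.291],"angular":[0,0,0],"claw":0.6}]'
python3 -m inch '[{"slide":[0,0,-0.4],"angular":[0,0,0],"claw":1},{"slide":[0,0,-0.4],"angular":[0,0,0],"claw":1},{"slide":[0,0,-0.4],"angular":[0,0,0],"claw":1},{"slide":[0,0,-0.4],"angular":[0,0,0],"claw":1},{"slide":[0,0,-0.4],"angular":[0,0,0],"claw":1}]'
python3 wr.py w3 0.054 0.03 0.006
python3 plan.py 0.52,0.16,0.14,1 0.57,-0.06,0.13,-2 0.585,-0.186,0.1,-4 0.585,-0.186,0.014,-4
```

```text
time: 13.55
position: [0.5191, 0.3994, 0.0441]
tool_rot: [-0.165, 3.137, 0.001]
ft_force: [-0.1, 0.8, -0.4]
grip_width: 0.788
grip_force: 0.0
time: 14.05
position: [0.5182, 0.3988, 0.1427]
tool_rot: [0.165, -3.136, 0.002]
ft_force: [0.1, -0.3, -0.7]
grip_width: 1.001
grip_force: 0.0
level 0.054 6802 z 0.0534 along min 0.5157 across [0.3185 0.368 ]
level 0.03 1026 z 0.0292 along min 0.5071 across [0.3137 0.3699]
level 0.006 4955 z 0.0052 along min 0.4697 across [0.2957 0.3845]
tcp along/across 0.557052643608961 0.3424936559922326 coaster 0.5605859650678633 0.33976407368780526
now [0.518  0.3987 0.1421] yaw 6.0 w 1.001 gf 0.0 t 14.1 f [ 0.   0.3 -0.3]
0.52,0.16,0.14,1 [ 0.092 -0.95   0.01 ] [-0.003 -0.004  0.167] rows 4.8
0.57,-0.06,0.13,-2 [-0.185 -0.883  0.04 ] [0.  0.  0.1] rows 4.5
0.585,-0.186,0.1,-4 [-0.078 -0.502  0.12 ] [0.    0.    0.067] rows 2.6
0.585,-0.186,0.014,-4 [0.    0.    0.344] [0. 0. 0.] rows 1.7
```

```bash
python3 -m inch '[{"slide":[0.092,-0.95,0.01],"angular":[0,0,0.167],"claw":1},{"slide":[0.092,-0.95,0.01],"angular":[0,0,0.167],"claw":1},{"slide":[0.092,-0.95,0.01],"angular":[0,0,0.167],"claw":1},{"slide":[0.092,-0.95,0.01],"angular":[0,0,0.167],"claw":1},{"slide":[0.092,-0.95,0.01],"angular":[0,0,0.167],"claw":1},{"slide":[0.092,-0.95,0.01],"angular":[0,0,0.167],"claw":1}]'
python3 -m inch '[{"slide":[-0.185,-0.883,0.04],"angular":[0,0,0.1],"claw":1},{"slide":[-0.185,-0.883,0.04],"angular":[0,0,0.1],"claw":1},{"slide":[-0.185,-0.883,0.04],"angular":[0,0,0.1],"claw":1},{"slide":[-0.185,-0.883,0.04],"angular":[0,0,0.1],"claw":1},{"slide":[-0.185,-0.883,0.04],"angular":[0,0,0.1],"claw":1},{"slide":[-0.185,-0.883,0.04],"angular":[0,0,0.1],"claw":1}]'
python3 -m inch '[{"slide":[-0.078,-0.502,0.12],"angular":[0,0,0.067],"claw":1},{"slide":[-0.078,-0.502,0.12],"angular":[0,0,0.067],"claw":1},{"slide":[-0.078,-0.502,0.12],"angular":[0,0,0.067],"claw":1},{"slide":[-0.078,-0.502,0.12],"angular":[0,0,0.067],"claw":1},{"slide":[-0.078,-0.502,0.12],"angular":[0,0,0.067],"claw":1},{"slide":[-0.078,-0.502,0.12],"angular":[0,0,0.067],"claw":1},{"slide":[-0.078,-0.502,0.12],"angular":[0,0,0.067],"claw":1}]'
python3 -m inch '[{"slide":[0,0,0.344],"angular":[0,0,0],"claw":1},{"slide":[0,0,0.344],"angular":[0,0,0],"claw":1},{"slide":[0,0,0.344],"angular":[0,0,0],"claw":1},{"slide":[0,0,0.344],"angular":[0,0,0],"claw":1},{"slide":[0,0,0.344],"angular":[0,0,0],"claw":-1},{"slide":[0,0,0.344],"angular":[0,0,0],"claw":-1},{"slide":[0,0,0.344],"angular":[0,0,0],"claw":-1},{"slide":[0,0,0.344],"angular":[0,0,0],"claw":-1},{"slide":[0,0,0.344],"angular":[0,0,0],"claw":-1},{"slide":[0,0,0.344],"angular":[0,0,0],"claw":-1}]'
python3 -m inch '[{"slide":[0,0,0],"angular":[0,0,0],"claw":-1},{"slide":[0,0,0],"angular":[0,0,0],"claw":-1},{"slide":[0,0,0],"angular":[0,0,0],"claw":-1},{"slide":[0,0,-0.5],"angular":[0,0,0],"claw":-1},{"slide":[0,0,-0.5],"angular":[0,0,0],"claw":-1},{"slide":[0,0,-0.5],"angular":[0,0,0],"claw":-1},{"slide":[0,0,-0.5],"angular":[0,0,0],"claw":-1},{"slide":[0,0,-0.5],"angular":[0,0,0],"claw":-1}]'
python3 plan.py 0.56,0.02,0.14,-1 0.53,0.21,0.14,3 0.52,0.3985,0.14,6
```

```text
time: 14.7
position: [0.5206, 0.1527, 0.1399]
tool_rot: [0.012, -3.139, 0.006]
ft_force: [0.5, 0.1, -0.0]
grip_width: 0.999
grip_force: 0.0
time: 15.3
position: [0.5705, -0.0645, 0.1299]
tool_rot: [-0.066, -3.139, 0.005]
ft_force: [0.3, -0.2, 0.1]
grip_width: 1.0
grip_force: 0.0
time: 16.0
position: [0.5867, -0.1827, 0.1012]
tool_rot: [0.105, 3.14, 0.002]
ft_force: [-0.4, 0.4, 0.1]
grip_width: 0.999
grip_force: 0.0
time: 17.0
position: [0.5862, -0.1854, 0.0154]
tool_rot: [0.11, 3.14, -0.0]
ft_force: [-0.6, -1.0, 0.6]
grip_width: 0.538
grip_force: 0.3
time: 17.8
position: [0.5861, -0.185, 0.1403]
tool_rot: [0.11, 3.139, 0.001]
ft_force: [-0.4, -0.2, -1.3]
grip_width: 0.529
grip_force: 29.9
now [ 0.5861 -0.185   0.1403] yaw -4.0 w 0.529 gf 29.9 t 17.8 f [-0.4 -0.2 -1.3]
0.56,0.02,0.14,-1 [0.161 0.811 0.001] [ 0.001  0.001 -0.1  ] rows 4.1
0.53,0.21,0.14,3 [0.133 0.758 0.   ] [ 0.     0.    -0.133] rows 3.8
0.52,0.3985,0.14,6 [0.    0.755 0.   ] [ 0.   0.  -0.1] rows 3.8
```

```bash
python3 -m inch '[{"slide":[0.161,0.811,0],"angular":[0,0,-0.1],"claw":-1},{"slide":[0.161,0.811,0],"angular":[0,0,-0.1],"claw":-1},{"slide":[0.161,0.811,0],"angular":[0,0,-0.1],"claw":-1},{"slide":[0.161,0.811,0],"angular":[0,0,-0.1],"claw":-1},{"slide":[0.161,0.811,0],"angular":[0,0,-0.1],"claw":-1},{"slide":[0.161,0.811,0],"angular":[0,0,-0.1],"claw":-1}]'
python3 -m inch '[{"slide":[0.133,0.758,0],"angular":[0,0,-0.133],"claw":-1},{"slide":[0.133,0.758,0],"angular":[0,0,-0.133],"claw":-1},{"slide":[0.133,0.758,0],"angular":[0,0,-0.133],"claw":-1},{"slide":[0.133,0.758,0],"angular":[0,0,-0.133],"claw":-1},{"slide":[0.133,0.758,0],"angular":[0,0,-0.133],"claw":-1},{"slide":[0.133,0.758,0],"angular":[0,0,-0.133],"claw":-1}]'
python3 -m inch '[{"slide":[0,0.755,0],"angular":[0,0,-0.1],"claw":-1},{"slide":[0,0.755,0],"angular":[0,0,-0.1],"claw":-1},{"slide":[0,0.755,0],"angular":[0,0,-0.1],"claw":-1},{"slide":[0,0.755,0],"angular":[0,0,-0.1],"claw":-1},{"slide":[0,0.755,0],"angular":[0,0,-0.1],"claw":-1},{"slide":[0,0.755,0],"angular":[0,0,-0.1],"claw":-1},{"slide":[0,0.755,0],"angular":[0,0,-0.1],"claw":-1},{"slide":[0,0.755,0],"angular":[0,0,-0.1],"claw":-1},{"slide":[0,0.755,0],"angular":[0,0,-0.1],"claw":-1}]'
python3 plan.py 0.52,0.3985,0.067,6;python3 wr.py w4 0.148 0.054 0.03 0.006
```

```text
time: 18.4
position: [0.5586, 0.0224, 0.1382]
tool_rot: [-0.02, -3.138, 0.0]
ft_force: [0.1, -0.6, -0.6]
grip_width: 0.524
grip_force: 29.9
time: 19.0
position: [0.5302, 0.2084, 0.139]
tool_rot: [0.082, -3.139, 0.004]
ft_force: [0.9, -0.6, -1.0]
grip_width: 0.524
grip_force: 29.9
time: 19.9
position: [0.5214, 0.3963, 0.1405]
tool_rot: [-0.159, 3.137, -0.001]
ft_force: [-0.1, -0.1, -1.3]
grip_width: 0.527
grip_force: 29.9
now [0.5214 0.3963 0.1405] yaw 5.8 w 0.527 gf 29.9 t 19.9 f [-0.1 -0.1 -1.3]
0.52,0.3985,0.067,6 [0.005 0.009 0.294] [-0.001  0.001 -0.006] rows 1.5
level 0.148 6786 z 0.1471 along min 0.5238 across [0.316  0.3654]
level 0.054 2248 z 0.054 along min 0.5156 across [0.3194 0.3688]
level 0.03 950 z 0.0299 along min 0.5072 across [0.3146 0.3711]
level 0.006 3923 z 0.0056 along min 0.4568 across [0.2796 0.4068]
tcp along/across 0.5599777941129835 0.3396577586403111 coaster 0.5605859650678633 0.33976407368780526
```

```bash
python3 -m inch '[{"slide":[0,0.008,0.274],"angular":[0,0,0],"claw":-1},{"slide":[0,0.008,0.274],"angular":[0,0,0],"claw":-1},{"slide":[0,0.008,0.274],"angular":[0,0,0],"claw":-1},{"slide":[0,0.008,0.284],"angular":[0,0,0],"claw":-1},{"slide":[0,0.008,0.284],"angular":[0,0,0],"claw":-1},{"slide":[0,0.008,0.284],"angular":[0,0,0],"claw":-1},{"slide":[0,0.008,0.284],"angular":[0,0,0],"claw":0.5},{"slide":[0,0.008,0.284],"angular":[0,0,0],"claw":0.5},{"slide":[0,0.008,0.284],"angular":[0,0,0],"claw":0.5},{"slide":[0,0.008,0.284],"angular":[0,0,0],"claw":0.5}]' 15
python3 -m inch '[{"slide":[0,0,-0.4],"angular":[0,0,0],"claw":0.5},{"slide":[0,0,-0.4],"angular":[0,0,0],"claw":0.5},{"slide":[0,0,-0.4],"angular":[0,0,0],"claw":0.5},{"slide":[0,0,-0.4],"angular":[0,0,0],"claw":0.5},{"slide":[0,0,-0.4],"angular":[0,0,0],"claw":0.5}]'
python3 wr.py w5 0.076 0.054 0.03 0.006
cat > look.py <<'E'
from h import *
P=None;im=ctrl.get_image("top");P=cloud(im);c=im["color"].astype(int);z=P[...,2]
for q in ["die1","draught1"]:
    for o in ctrl.outline_of(q,"top"):
        m=o["mask"]&(im["depth"]>0)
        if m.sum()<10: print(q,"few",o["bbox"]);continue
        p=P[m];k=c[m].mean(0);zt=np.percentile(p[:,2],90);r=cv2.minAreaRect(p[p[:,2]>zt-.005][:,:2].astype(np.float32))
        if q=="draught1" and k[0]>110: continue
        print(q,round(o["confidence"],2),np.round(r[0],3),np.round(r[1],3),round(r[2]),"z",zt.round(3))
E
python3 look.py;python3 plan.py 0.45,0.28,0.14,6 0.423,0.232,0.1,0 0.423,0.232,0.013,0
```

```text
time: 20.95
position: [0.5203, 0.4004, 0.0696]
tool_rot: [-0.164, 3.137, 0.0]
ft_force: [-0.6, -0.5, 0.2]
grip_width: 0.732
grip_force: 0.0
time: 21.45
position: [0.5195, 0.3998, 0.1682]
tool_rot: [0.164, -3.136, 0.002]
ft_force: [0.4, -0.6, -0.2]
grip_width: 0.749
grip_force: 0.0
level 0.076 5443 z 0.0754 along min 0.5239 across [0.3222 0.3661]
level 0.054 987 z 0.053 along min 0.5152 across [0.3176 0.3689]
level 0.03 886 z 0.0292 along min 0.5069 across [0.3137 0.3699]
level 0.006 4601 z 0.0052 along min 0.4681 across [0.2956 0.3847]
tcp along/across 0.5584939246815666 0.34334401791352825 coaster 0.5605859650678633 0.33976407368780526
die1 0.44 [ 0.433 -0.148] [0.019 0.02 ] 35 z 0.021
draught1 0.72 [0.353 0.293] [0.031 0.032] 69 z 0.013
draught1 0.5 [0.423 0.231] [0.031 0.031] 69 z 0.013
draught1 0.48 [ 0.406 -0.25 ] [0.033 0.029] 89 z 0.013
now [0.5196 0.3998 0.1677] yaw 6.0 w 0.75 gf 0.0 t 21.6 f [0.7 1.  0.5]
0.45,0.28,0.14,6 [ 0.326 -0.447  0.112] [-0.003 -0.004 -0.001] rows 2.8
0.423,0.232,0.1,0 [ 0.127 -0.18   0.16 ] [0.  0.  0.2] rows 1.4
0.423,0.232,0.013,0 [0.    0.    0.348] [0. 0. 0.] rows 1.7
```

The tins are stacked within about 4 mm. One draught has been knocked to (0.406,-0.250). Next is the draught at (0.423,0.231).

```bash
python3 -m inch '[{"slide":[0.326,-0.447,0.112],"angular":[0,0,0],"claw":0.5},{"slide":[0.326,-0.447,0.112],"angular":[0,0,0],"claw":0.5},{"slide":[0.326,-0.447,0.112],"angular":[0,0,0],"claw":0.5},{"slide":[0.326,-0.447,0.112],"angular":[0,0,0],"claw":0.5},{"slide":[0.326,-0.447,0.112],"angular":[0,0,0],"claw":0.5}]'
python3 -m inch '[{"slide":[0.127,-0.18,0.16],"angular":[0,0,0.2],"claw":0.5},{"slide":[0.127,-0.18,0.16],"angular":[0,0,0.2],"claw":0.5},{"slide":[0.127,-0.18,0.16],"angular":[0,0,0.2],"claw":0.5},{"slide":[0.127,-0.18,0.16],"angular":[0,0,0.2],"claw":0.5},{"slide":[0.127,-0.18,0.16],"angular":[0,0,0.2],"claw":0.5}]'
python3 plan.py 0.423,0.232,0.013,0
python3 -m inch '[{"slide":[0,0,0.346],"angular":[0,0,0],"claw":0.5},{"slide":[0,0,0.346],"angular":[0,0,0],"claw":0.5},{"slide":[0,0,0.346],"angular":[0,0,0],"claw":0.5},{"slide":[0,0,0.346],"angular":[0,0,0],"claw":0.5},{"slide":[0,0,0.346],"angular":[0,0,0],"claw":0.5},{"slide":[0,0,0.346],"angular":[0,0,0],"claw":-1},{"slide":[0,0,0.346],"angular":[0,0,0],"claw":-1},{"slide":[0,0,0.346],"angular":[0,0,0],"claw":-1},{"slide":[0,0,0.346],"angular":[0,0,0],"claw":-1},{"slide":[0,0,0.346],"angular":[0,0,0],"claw":-1}]' 15
python3 -m inch '[{"slide":[0,0,0],"angular":[0,0,0],"claw":-1},{"slide":[0,0,0],"angular":[0,0,0],"claw":-1},{"slide":[0,0,0],"angular":[0,0,0],"claw":-1},{"slide":[0,0,-0.4],"angular":[0,0,0],"claw":-1},{"slide":[0,0,-0.4],"angular":[0,0,0],"claw":-1},{"slide":[0,0,-0.4],"angular":[0,0,0],"claw":-1},{"slide":[0,0,-0.4],"angular":[0,0,0],"claw":-1},{"slide":[0,0,-0.4],"angular":[0,0,0],"claw":-1}]'
python3 plan.py 0.53,0.11,0.11,0 0.629,-0.001,0.09,-6 0.629,-0.001,0.036,-6 0.629,-0.001,0.12,-6
```

```text
time: 22.15
position: [0.4504, 0.28, 0.1409]
tool_rot: [0.162, -3.137, -0.0]
ft_force: [0.7, 1.3, 0.8]
grip_width: 0.754
grip_force: 0.0
time: 22.65
position: [0.4254, 0.2347, 0.1025]
tool_rot: [-0.002, 3.139, 0.003]
ft_force: [0.2, 0.1, -0.2]
grip_width: 0.749
grip_force: 0.0
now [0.4254 0.2347 0.1025] yaw 0.1 w 0.749 gf 0.0 t 22.6 f [ 0.2  0.1 -0.2]
0.423,0.232,0.013,0 [ 0.011 -0.011  0.358] [0.003 0.005 0.002] rows 1.8
time: 23.65
position: [0.4239, 0.2326, 0.0149]
tool_rot: [0.001, 3.141, 0.0]
ft_force: [-0.4, 0.4, 0.3]
grip_width: 0.383
grip_force: 14.4
time: 24.45
position: [0.4231, 0.2321, 0.1138]
tool_rot: [-0.0, -3.14, 0.002]
ft_force: [-0.2, 0.2, -0.2]
grip_width: 0.38
grip_force: 15.0
now [0.4231 0.2321 0.1138] yaw -0.0 w 0.38 gf 15.0 t 24.4 f [-0.2  0.2 -0.2]
0.53,0.11,0.11,0 [-0.428 -0.488  0.015] [-0.002 -0.003 -0.   ] rows 3.2
0.629,-0.001,0.09,-6 [-0.396 -0.444  0.08 ] [0.  0.  0.2] rows 3.0
0.629,-0.001,0.036,-6 [0.    0.    0.216] [0. 0. 0.] rows 1.1
0.629,-0.001,0.12,-6 [ 0.     0.    -0.336] [0. 0. 0.] rows 1.7
```

```bash
python3 -m inch '[{"slide":[-0.428,-0.488,0.015],"angular":[0,0,0],"claw":-1},{"slide":[-0.428,-0.488,0.015],"angular":[0,0,0],"claw":-1},{"slide":[-0.428,-0.488,0.015],"angular":[0,0,0],"claw":-1},{"slide":[-0.428,-0.488,0.015],"angular":[0,0,0],"claw":-1},{"slide":[-0.428,-0.488,0.015],"angular":[0,0,0],"claw":-1}]'
python3 -m inch '[{"slide":[-0.396,-0.444,0.08],"angular":[0,0,0.2],"claw":-1},{"slide":[-0.396,-0.444,0.08],"angular":[0,0,0.2],"claw":-1},{"slide":[-0.396,-0.444,0.08],"angular":[0,0,0.2],"claw":-1},{"slide":[-0.396,-0.444,0.08],"angular":[0,0,0.2],"claw":-1},{"slide":[-0.396,-0.444,0.08],"angular":[0,0,0.2],"claw":-1},{"slide":[-0.396,-0.444,0.08],"angular":[0,0,0.2],"claw":-1}]'
python3 -m inch '[{"slide":[0,0,0.216],"angular":[0,0,0],"claw":-1},{"slide":[0,0,0.216],"angular":[0,0,0],"claw":-1},{"slide":[0,0,0.216],"angular":[0,0,0],"claw":-1},{"slide":[0,0,0.216],"angular":[0,0,0],"claw":-1},{"slide":[0,0,0.216],"angular":[0,0,0],"claw":0.05},{"slide":[0,0,0.216],"angular":[0,0,0],"claw":0.05},{"slide":[0,0,0.216],"angular":[0,0,0],"claw":0.05},{"slide":[0,0,-0.12],"angular":[0,0,0],"claw":0.05},{"slide":[0,0,-0.12],"angular":[0,0,0],"claw":0.05},{"slide":[0,0,-0.12],"angular":[0,0,0],"claw":0.05}]'
python3 look.py; python3 plan.py 0.49,0.16,0.12,-3 0.353,0.293,0.1,0 0.353,0.293,0.014,0
```

```text
time: 24.95
position: [0.5309, 0.1076, 0.1092]
tool_rot: [-0.009, -3.139, 0.004]
ft_force: [-1.0, 0.6, 0.0]
grip_width: 0.379
grip_force: 15.0
time: 25.55
position: [0.6285, 0.0028, 0.0901]
tool_rot: [-0.16, -3.135, -0.003]
ft_force: [-0.8, 0.2, -0.0]
grip_width: 0.379
grip_force: 15.0
time: 26.55
position: [0.6338, -0.0009, 0.1274]
tool_rot: [0.165, 3.127, 0.003]
ft_force: [0.4, 0.6, -0.4]
grip_width: 0.528
grip_force: 0.0
die1 0.5 [ 0.659 -0.439] [0.135 0.037] 84 z 0.011
draught1 0.56 [0.353 0.292] [0.03  0.029] 5 z 0.013
now [ 6.296e-01 -4.000e-04  1.210e-01] yaw -6.0 w 0.524 gf 0.0 t 26.7 f [-1.  -0.5 -0.9]
0.49,0.16,0.12,-3 [0.623 0.58  0.004] [ 0.001 -0.    -0.101] rows 4.3
0.353,0.293,0.1,0 [0.575 0.503 0.08 ] [ 0.   0.  -0.1] rows 3.8
0.353,0.293,0.014,0 [0.    0.    0.344] [0. 0. 0.] rows 1.7
```

```bash
python3 -m inch '[{"slide":[0.623,0.58,0.004],"angular":[0,0,-0.1],"claw":0.3},{"slide":[0.623,0.58,0.004],"angular":[0,0,-0.1],"claw":0.3},{"slide":[0.623,0.58,0.004],"angular":[0,0,-0.1],"claw":0.3},{"slide":[0.623,0.58,0.004],"angular":[0,0,-0.1],"claw":0.3},{"slide":[0.623,0.58,0.004],"angular":[0,0,-0.1],"claw":0.3},{"slide":[0.623,0.58,0.004],"angular":[0,0,-0.1],"claw":0.3}]'
python3 -m inch '[{"slide":[0.575,0.503,0.08],"angular":[0,0,-0.1],"claw":0.3},{"slide":[0.575,0.503,0.08],"angular":[0,0,-0.1],"claw":0.3},{"slide":[0.575,0.503,0.08],"angular":[0,0,-0.1],"claw":0.3},{"slide":[0.575,0.503,0.08],"angular":[0,0,-0.1],"claw":0.3},{"slide":[0.575,0.503,0.08],"angular":[0,0,-0.1],"claw":0.3},{"slide":[0.575,0.503,0.08],"angular":[0,0,-0.1],"claw":0.3},{"slide":[0.575,0.503,0.08],"angular":[0,0,-0.1],"claw":0.3}]'
python3 plan.py 0.353,0.293,0.014,0
python3 -m inch '[{"slide":[0,0,0.346],"angular":[0,0,0],"claw":0.3},{"slide":[0,0,0.346],"angular":[0,0,0],"claw":0.3},{"slide":[0,0,0.346],"angular":[0,0,0],"claw":0.3},{"slide":[0,0,0.346],"angular":[0,0,0],"claw":0.3},{"slide":[0,0,0.346],"angular":[0,0,0],"claw":0.3},{"slide":[0,0,0.346],"angular":[0,0,0],"claw":-1},{"slide":[0,0,0.346],"angular":[0,0,0],"claw":-1},{"slide":[0,0,0.346],"angular":[0,0,0],"claw":-1},{"slide":[0,0,0.346],"angular":[0,0,0],"claw":-1},{"slide":[0,0,0.346],"angular":[0,0,0],"claw":-1}]' 15
python3 -m inch '[{"slide":[0,0,0],"angular":[0,0,0],"claw":-1},{"slide":[0,0,0],"angular":[0,0,0],"claw":-1},{"slide":[0,0,-0.4],"angular":[0,0,0],"claw":-1},{"slide":[0,0,-0.4],"angular":[0,0,0],"claw":-1},{"slide":[0,0,-0.4],"angular":[0,0,0],"claw":-1},{"slide":[0,0,-0.4],"angular":[0,0,0],"claw":-1},{"slide":[0,0,-0.4],"angular":[0,0,0],"claw":-1},{"slide":[0,0,-0.4],"angular":[0,0,0],"claw":-1}]'
python3 plan.py 0.54,0.16,0.11,-3 0.683,-0.007,0.09,-6 0.683,-0.007,0.037,-6
```

```text
time: 27.3
position: [0.4878, 0.1621, 0.1189]
tool_rot: [-0.075, -3.138, 0.0]
ft_force: [0.3, -0.9, 0.8]
grip_width: 0.648
grip_force: 0.0
time: 28.0
position: [0.3552, 0.2915, 0.0998]
tool_rot: [0.006, 3.141, -0.001]
ft_force: [-0.0, 0.0, 0.5]
grip_width: 0.651
grip_force: 0.0
now [0.3552 0.2915 0.0998] yaw -0.2 w 0.651 gf 0.0 t 28.0 f [-0.   0.   0.5]
0.353,0.293,0.014,0 [0.009 0.006 0.343] [-0.002  0.001 -0.008] rows 1.7
time: 29.0
position: [0.3533, 0.2933, 0.0137]
tool_rot: [0.0, 3.141, 0.0]
ft_force: [-0.4, -0.4, 1.0]
grip_width: 0.381
grip_force: 15.0
time: 29.8
position: [0.3523, 0.2924, 0.1121]
tool_rot: [-0.0, -3.139, 0.003]
ft_force: [-0.5, 0.3, -0.4]
grip_width: 0.384
grip_force: 15.0
now [0.3523 0.2924 0.1121] yaw -0.0 w 0.384 gf 15.0 t 29.8 f [-0.5  0.3 -0.4]
0.54,0.16,0.11,-3 [-0.751 -0.529  0.008] [-0.004 -0.004  0.1  ] rows 4.6
0.683,-0.007,0.09,-6 [-0.606 -0.637  0.08 ] [0.  0.  0.1] rows 4.4
0.683,-0.007,0.037,-6 [0.    0.    0.212] [0. 0. 0.] rows 1.1
```

```bash
python3 -m inch '[{"slide":[-0.751,-0.529,0.008],"angular":[0,0,0.1],"claw":-1},{"slide":[-0.751,-0.529,0.008],"angular":[0,0,0.1],"claw":-1},{"slide":[-0.751,-0.529,0.008],"angular":[0,0,0.1],"claw":-1},{"slide":[-0.751,-0.529,0.008],"angular":[0,0,0.1],"claw":-1},{"slide":[-0.751,-0.529,0.008],"angular":[0,0,0.1],"claw":-1},{"slide":[-0.751,-0.529,0.008],"angular":[0,0,0.1],"claw":-1}]'
python3 -m inch '[{"slide":[-0.606,-0.637,0.08],"angular":[0,0,0.1],"claw":-1},{"slide":[-0.606,-0.637,0.08],"angular":[0,0,0.1],"claw":-1},{"slide":[-0.606,-0.637,0.08],"angular":[0,0,0.1],"claw":-1},{"slide":[-0.606,-0.637,0.08],"angular":[0,0,0.1],"claw":-1},{"slide":[-0.606,-0.637,0.08],"angular":[0,0,0.1],"claw":-1},{"slide":[-0.606,-0.637,0.08],"angular":[0,0,0.1],"claw":-1},{"slide":[-0.606,-0.637,0.08],"angular":[0,0,0.1],"claw":-1}]'
python3 -m inch '[{"slide":[0,0,0.212],"angular":[0,0,0],"claw":-1},{"slide":[0,0,0.212],"angular":[0,0,0],"claw":-1},{"slide":[0,0,0.212],"angular":[0,0,0],"claw":-1},{"slide":[0,0,0.212],"angular":[0,0,0],"claw":-1},{"slide":[0,0,0.212],"angular":[0,0,0],"claw":0.05},{"slide":[0,0,0.212],"angular":[0,0,0],"claw":0.05},{"slide":[0,0,0.212],"angular":[0,0,0],"claw":0.05},{"slide":[0,0,-0.12],"angular":[0,0,0],"claw":0.05},{"slide":[0,0,-0.12],"angular":[0,0,0],"claw":0.05},{"slide":[0,0,-0.12],"angular":[0,0,0],"claw":0.05}]'
python3 look.py; python3 plan.py 0.53,-0.13,0.12,-3 0.406,-0.25,0.1,0
```

```text
time: 30.4
position: [0.5437, 0.1558, 0.1101]
tool_rot: [0.094, 3.14, -0.006]
ft_force: [-0.1, -0.5, -0.2]
grip_width: 0.378
grip_force: 15.0
time: 31.1
position: [0.6826, -0.005, 0.0899]
tool_rot: [-0.165, -3.134, -0.001]
ft_force: [0.7, 0.5, -0.8]
grip_width: 0.379
grip_force: 15.0
time: 32.1
position: [0.6878, -0.0067, 0.1285]
tool_rot: [0.165, 3.126, 0.002]
ft_force: [0.6, -0.3, 1.1]
grip_width: 0.521
grip_force: 0.0
die1 0.45 [ 0.336 -0.294] [0.018 0.02 ] 29 z 0.022
die1 0.37 [ 0.432 -0.148] [0.018 0.019] 25 z 0.023
draught1 0.5 [ 0.406 -0.25 ] [0.03  0.032] 67 z 0.013
now [ 0.6836 -0.0061  0.1215] yaw -6.0 w 0.526 gf 0.0 t 32.2 f [-0.3 -1.4 -0.4]
0.53,-0.13,0.12,-3 [ 0.559 -0.557  0.006] [ 0.001 -0.    -0.101] rows 3.9
0.406,-0.25,0.1,0 [ 0.47  -0.505  0.08 ] [ 0.   0.  -0.1] rows 3.5
```

```bash
python3 -m inch '[{"slide":[0.559,-0.557,0.006],"angular":[0,0,-0.1],"claw":0.3},{"slide":[0.559,-0.557,0.006],"angular":[0,0,-0.1],"claw":0.3},{"slide":[0.559,-0.557,0.006],"angular":[0,0,-0.1],"claw":0.3},{"slide":[0.559,-0.557,0.006],"angular":[0,0,-0.1],"claw":0.3},{"slide":[0.559,-0.557,0.006],"angular":[0,0,-0.1],"claw":0.3},{"slide":[0.559,-0.557,0.006],"angular":[0,0,-0.1],"claw":0.3}]'
python3 -m inch '[{"slide":[0.47,-0.505,0.08],"angular":[0,0,-0.1],"claw":0.3},{"slide":[0.47,-0.505,0.08],"angular":[0,0,-0.1],"claw":0.3},{"slide":[0.47,-0.505,0.08],"angular":[0,0,-0.1],"claw":0.3},{"slide":[0.47,-0.505,0.08],"angular":[0,0,-0.1],"claw":0.3},{"slide":[0.47,-0.505,0.08],"angular":[0,0,-0.1],"claw":0.3},{"slide":[0.47,-0.505,0.08],"angular":[0,0,-0.1],"claw":0.3},{"slide":[0.47,-0.505,0.08],"angular":[0,0,-0.1],"claw":0.3}]'
python3 plan.py 0.406,-0.25,0.014,0
python3 -m inch '[{"slide":[0,0,0.346],"angular":[0,0,0],"claw":0.3},{"slide":[0,0,0.346],"angular":[0,0,0],"claw":0.3},{"slide":[0,0,0.346],"angular":[0,0,0],"claw":0.3},{"slide":[0,0,0.346],"angular":[0,0,0],"claw":0.3},{"slide":[0,0,0.346],"angular":[0,0,0],"claw":0.3},{"slide":[0,0,0.346],"angular":[0,0,0],"claw":-1},{"slide":[0,0,0.346],"angular":[0,0,0],"claw":-1},{"slide":[0,0,0.346],"angular":[0,0,0],"claw":-1},{"slide":[0,0,0.346],"angular":[0,0,0],"claw":-1},{"slide":[0,0,0.346],"angular":[0,0,0],"claw":-1}]' 15
python3 -m inch '[{"slide":[0,0,0],"angular":[0,0,0],"claw":-1},{"slide":[0,0,0],"angular":[0,0,0],"claw":-1},{"slide":[0,0,-0.4],"angular":[0,0,0],"claw":-1},{"slide":[0,0,-0.4],"angular":[0,0,0],"claw":-1},{"slide":[0,0,-0.4],"angular":[0,0,0],"claw":-1},{"slide":[0,0,-0.4],"angular":[0,0,0],"claw":-1},{"slide":[0,0,-0.4],"angular":[0,0,0],"claw":-1},{"slide":[0,0,-0.4],"angular":[0,0,0],"claw":-1}]'
python3 plan.py 0.53,-0.09,0.11,-3 0.661,0.043,0.09,-6 0.661,0.043,0.037,-6
```

```text
time: 32.85
position: [0.5289, -0.1304, 0.1191]
tool_rot: [-0.086, -3.139, -0.002]
ft_force: [-0.3, 0.5, -0.3]
grip_width: 0.651
grip_force: 0.0
time: 33.55
position: [0.408, -0.2484, 0.1]
tool_rot: [-0.005, 3.141, -0.0]
ft_force: [0.5, -0.4, 1.2]
grip_width: 0.651
grip_force: 0.0
now [ 0.408  -0.2484  0.1   ] yaw 0.2 w 0.651 gf 0.0 t 33.5 f [ 0.5 -0.4  1.2]
0.406,-0.25,0.014,0 [ 0.008 -0.006  0.344] [-0.     0.     0.006] rows 1.7
time: 34.55
position: [0.4064, -0.2498, 0.0137]
tool_rot: [0.001, 3.141, 0.0]
ft_force: [0.0, 0.9, 0.3]
grip_width: 0.386
grip_force: 15.0
time: 35.35
position: [0.4052, -0.2493, 0.1121]
tool_rot: [-0.001, -3.139, -0.001]
ft_force: [-0.5, 0.1, -0.8]
grip_width: 0.386
grip_force: 15.0
now [ 0.4052 -0.2493  0.1121] yaw -0.0 w 0.386 gf 15.0 t 35.4 f [-0.5  0.1 -0.8]
0.53,-0.09,0.11,-3 [-0.499  0.638  0.008] [ 0.002 -0.005  0.099] rows 4.0
0.661,0.043,0.09,-6 [-0.495  0.559  0.08 ] [0.  0.  0.1] rows 3.8
0.661,0.043,0.037,-6 [0.    0.    0.212] [0. 0. 0.] rows 1.1
```

```bash
python3 -m inch '[{"slide":[-0.499,0.638,0.008],"angular":[0,0,0.1],"claw":-1},{"slide":[-0.499,0.638,0.008],"angular":[0,0,0.1],"claw":-1},{"slide":[-0.499,0.638,0.008],"angular":[0,0,0.1],"claw":-1},{"slide":[-0.499,0.638,0.008],"angular":[0,0,0.1],"claw":-1},{"slide":[-0.499,0.638,0.008],"angular":[0,0,0.1],"claw":-1},{"slide":[-0.499,0.638,0.008],"angular":[0,0,0.1],"claw":-1}]'
python3 -m inch '[{"slide":[-0.495,0.559,0.08],"angular":[0,0,0.1],"claw":-1},{"slide":[-0.495,0.559,0.08],"angular":[0,0,0.1],"claw":-1},{"slide":[-0.495,0.559,0.08],"angular":[0,0,0.1],"claw":-1},{"slide":[-0.495,0.559,0.08],"angular":[0,0,0.1],"claw":-1},{"slide":[-0.495,0.559,0.08],"angular":[0,0,0.1],"claw":-1},{"slide":[-0.495,0.559,0.08],"angular":[0,0,0.1],"claw":-1},{"slide":[-0.495,0.559,0.08],"angular":[0,0,0.1],"claw":-1}]'
python3 -m inch '[{"slide":[0,0,0.212],"angular":[0,0,0],"claw":-1},{"slide":[0,0,0.212],"angular":[0,0,0],"claw":-1},{"slide":[0,0,0.212],"angular":[0,0,0],"claw":-1},{"slide":[0,0,0.212],"angular":[0,0,0],"claw":-1},{"slide":[0,0,0.212],"angular":[0,0,0],"claw":0.05},{"slide":[0,0,0.212],"angular":[0,0,0],"claw":0.05},{"slide":[0,0,0.212],"angular":[0,0,0],"claw":0.05},{"slide":[0,0,-0.12],"angular":[0,0,0],"claw":0.05},{"slide":[0,0,-0.12],"angular":[0,0,0],"claw":0.05},{"slide":[0,0,-0.12],"angular":[0,0,0],"claw":0.05}]'
python3 look.py; python3 plan.py 0.54,-0.06,0.12,10 0.434,-0.147,0.12,33
python3 - <<'E'
from h import *
im=ctrl.get_image("top");cv2.imwrite("pics/top2.png",cv2.resize(im["color"][110:260,60:440,::-1],(800,316)))
E
```

```text
time: 35.95
position: [0.5307, -0.089, 0.1099]
tool_rot: [-0.077, -3.137, 0.001]
ft_force: [-0.1, 0.5, -0.1]
grip_width: 0.382
grip_force: 15.0
time: 36.65
position: [0.6609, 0.0392, 0.0912]
tool_rot: [-0.171, -3.136, 0.003]
ft_force: [-0.8, 0.2, 0.2]
grip_width: 0.383
grip_force: 15.0
time: 37.65
position: [0.666, 0.0427, 0.1283]
tool_rot: [0.164, 3.126, 0.003]
ft_force: [1.1, -1.0, -0.2]
grip_width: 0.522
grip_force: 0.0
die1 0.64 [ 0.432 -0.147] [0.019 0.019] 24 z 0.022
die1 0.42 [ 0.336 -0.293] [0.018 0.016] 32 z 0.023
die1 0.39 [ 0.535 -0.391] [0.085 0.088] 39 z 0.068
now [0.6617 0.0428 0.1214] yaw -6.0 w 0.523 gf 0.0 t 37.8 f [ 0.6 -0.5  0.4]
0.54,-0.06,0.12,10 [ 0.441 -0.46   0.006] [ 0.001 -0.    -0.534] rows 3.2
0.434,-0.147,0.12,33 [ 0.478 -0.269  0.   ] [ 0.     0.    -0.767] rows 2.7
```

View pics/top2.png

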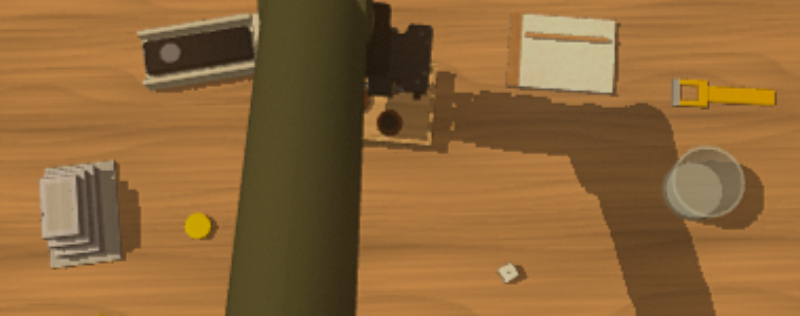

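The crop shows the stacked tins on the left and a draught in the tray at (390,122), with the arm hiding the rest. A die is at (510,272) and the cup is upright at (705,183). I'll go to the die.

```bash
python3 -m inch '[{"slide":[0.441,-0.46,0.006],"angular":[0,0,-0.534],"claw":0},{"slide":[0.441,-0.46,0.006],"angular":[0,0,-0.534],"claw":0},{"slide":[0.441,-0.46,0.006],"angular":[0,0,-0.534],"claw":0},{"slide":[0.441,-0.46,0.006],"angular":[0,0,-0.534],"claw":0},{"slide":[0.441,-0.46,0.006],"angular":[0,0,-0.534],"claw":0},{"slide":[0.441,-0.46,0.006],"angular":[0,0,-0.534],"claw":0}]'
python3 -m inch '[{"slide":[0.478,-0.269,0],"angular":[0,0,-0.767],"claw":0},{"slide":[0.478,-0.269,0],"angular":[0,0,-0.767],"claw":0},{"slide":[0.478,-0.269,0],"angular":[0,0,-0.767],"claw":0},{"slide":[0.478,-0.269,0],"angular":[0,0,-0.767],"claw":0},{"slide":[0.478,-0.269,0],"angular":[0,0,-0.767],"claw":0},{"slide":[0.478,-0.269,0],"angular":[0,0,-0.767],"claw":0},{"slide":[0.478,-0.269,0],"angular":[0,0,-0.767],"claw":0}]'
python3 plan.py 0.433,-0.147,0.014,33
cat > die.py <<'E'
import sys; from h import *
im=ctrl.get_image("wrist");P=cloud(im);z=P[...,2];cv2.imwrite("pics/die.png",im["color"][:,:,::-1])
g=np.array([float(sys.argv[1]),float(sys.argv[2])]);m=(z>.015)&(z<.026)&(np.hypot(*(P[...,:2]-g).transpose(2,0,1))<.04)
p=P[m];print(m.sum(),p.mean(0) if m.any() else "",cv2.minAreaRect(p[:,:2].astype(np.float32)) if m.any() else "")
E
python3 die.py 0.433 -0.147
```

```text
time: 38.45
position: [0.5409, -0.0589, 0.1197]
tool_rot: [-0.275, 3.129, 0.001]
ft_force: [0.3, -0.1, 0.8]
grip_width: 0.501
grip_force: 0.0
time: 39.15
position: [0.4357, -0.1458, 0.1201]
tool_rot: [0.896, -3.011, 0.001]
ft_force: [0.1, 0.2, -0.3]
grip_width: 0.502
grip_force: 0.0
now [ 0.4357 -0.1458  0.1201] yaw 33.2 w 0.502 gf 0.0 t 39.1 f [ 0.1  0.2 -0.3]
0.433,-0.147,0.014,33 [0.012 0.002 0.424] [-0.001 -0.     0.005] rows 2.1
623 [ 0.43281477 -0.14747482  0.01952137] ((0.43350648880004883, -0.14686964452266693), (0.020627014338970184, 0.020362067967653275), 30.012842178344727)
```

```bash
python3 -m inch '[{"slide":[0.004,0,0.424],"angular":[0,0,0.1],"claw":0},{"slide":[0.004,0,0.424],"angular":[0,0,0.1],"claw":0},{"slide":[0.004,0,0.424],"angular":[0,0,0.1],"claw":0},{"slide":[0.004,0,0.424],"angular":[0,0,0.1],"claw":0},{"slide":[0.004,0,0.424],"angular":[0,0,0.1],"claw":0},{"slide":[0.004,0,0.424],"angular":[0,0,0.1],"claw":-1},{"slide":[0.004,0,0.424],"angular":[0,0,0.1],"claw":-1},{"slide":[0.004,0,0.424],"angular":[0,0,0.1],"claw":-1},{"slide":[0.004,0,0.424],"angular":[0,0,0.1],"claw":-1},{"slide":[0.004,0,0.424],"angular":[0,0,0.1],"claw":-1}]' 15
python3 -m inch '[{"slide":[0,0,0],"angular":[0,0,0],"claw":-1},{"slide":[0,0,0],"angular":[0,0,0],"claw":-1},{"slide":[0,0,-0.5],"angular":[0,0,0],"claw":-1},{"slide":[0,0,-0.5],"angular":[0,0,0],"claw":-1},{"slide":[0,0,-0.5],"angular":[0,0,0],"claw":-1},{"slide":[0,0,-0.5],"angular":[0,0,0],"claw":-1},{"slide":[0,0,-0.5],"angular":[0,0,0],"claw":-1},{"slide":[0,0,-0.5],"angular":[0,0,0],"claw":-1}]'
python3 plan.py 0.48,-0.28,0.15,15 0.535,-0.392,0.15,0 0.535,-0.392,0.065,0
python3 - <<'E'
from h import *
im=ctrl.get_image("top");P=cloud(im)
for o in ctrl.outline_of("cup","top")[:1]:
  p=P[o["mask"]&(im["depth"]>0)];t=p[p[:,2]>.058];c,r=cv2.minEnclosingCircle(t[:,:2].astype(np.float32));print(o["confidence"],c,r,cv2.minAreaRect(t[:,:2].astype(np.float32)))
E
```

```text
time: 40.2
position: [0.4336, -0.1476, 0.0143]
tool_rot: [-0.813, 3.034, 0.0]
ft_force: [-0.0, 0.3, 1.7]
grip_width: 0.227
grip_force: 15.0
time: 41.0
position: [0.4323, -0.1474, 0.1376]
tool_rot: [0.813, -3.032, -0.002]
ft_force: [0.1, 0.7, -0.7]
grip_width: 0.231
grip_force: 15.0
now [ 0.4323 -0.1474  0.1376] yaw 30.0 w 0.231 gf 15.0 t 41.0 f [ 0.1  0.7 -0.7]
0.48,-0.28,0.15,15 [ 0.1   -0.555 -0.05 ] [ 0.003 -0.004  0.5  ] rows 2.8
0.535,-0.392,0.15,0 [-0.097 -0.49   0.   ] [0.  0.  0.5] rows 2.5
0.535,-0.392,0.065,0 [0.   0.   0.34] [0. 0. 0.] rows 1.7
0.65 (0.5354546904563904, -0.39153262972831726) 0.045744236558675766 ((0.5345453023910522, -0.3921903967857361), (0.08627132326364517, 0.08903799951076508), 40.765995025634766)
```

```bash
python3 -m inch '[{"slide":[0.1,-0.555,-0.05],"angular":[0,0,0.5],"claw":-1},{"slide":[0.1,-0.555,-0.05],"angular":[0,0,0.5],"claw":-1},{"slide":[0.1,-0.555,-0.05],"angular":[0,0,0.5],"claw":-1},{"slide":[0.1,-0.555,-0.05],"angular":[0,0,0.5],"claw":-1},{"slide":[0.1,-0.555,-0.05],"angular":[0,0,0.5],"claw":-1},{"slide":[0.1,-0.555,-0.05],"angular":[0,0,0.5],"claw":-1}]'
python3 -m inch '[{"slide":[-0.097,-0.49,0],"angular":[0,0,0.5],"claw":-1},{"slide":[-0.097,-0.49,0],"angular":[0,0,0.5],"claw":-1},{"slide":[-0.097,-0.49,0],"angular":[0,0,0.5],"claw":-1},{"slide":[-0.097,-0.49,0],"angular":[0,0,0.5],"claw":-1},{"slide":[-0.097,-0.49,0],"angular":[0,0,0.5],"claw":-1},{"slide":[-0.097,-0.49,0],"angular":[0,0,0.5],"claw":-1},{"slide":[-0.097,-0.49,0],"angular":[0,0,0.5],"claw":-1},{"slide":[-0.097,-0.49,0],"angular":[0,0,0.5],"claw":-1}]'
python3 plan.py 0.535,-0.3915,0.06,0
```

```text
time: 41.7
position: [0.4807, -0.2788, 0.1503]
tool_rot: [0.412, -3.113, -0.003]
ft_force: [0.1, 0.2, -0.6]
grip_width: 0.225
grip_force: 15.0
time: 42.5
position: [0.5366, -0.3911, 0.1519]
tool_rot: [-0.003, 3.141, 0.001]
ft_force: [0.3, -0.0, 0.7]
grip_width: 0.225
grip_force: 15.0
now [ 0.5366 -0.3911  0.1519] yaw 0.1 w 0.225 gf 15.0 t 42.5 f [ 0.3 -0.   0.7]
0.535,-0.3915,0.06,0 [ 0.007 -0.002  0.368] [0.002 0.002 0.003] rows 1.8
```

```bash
python3 -m inch '[{"slide":[0.004,0,0.15],"angular":[0,0,0],"claw":-1},{"slide":[0.004,0,0.25],"angular":[0,0,0],"claw":-1},{"slide":[0.004,0,0.36],"angular":[0,0,0],"claw":-1},{"slide":[0.004,0,0.36],"angular":[0,0,0],"claw":-1},{"slide":[0.004,0,0.36],"angular":[0,0,0],"claw":-1},{"slide":[0.004,0,0.36],"angular":[0,0,0],"claw":-0.25},{"slide":[0.004,0,0.36],"angular":[0,0,0],"claw":-0.25},{"slide":[0.004,0,0.36],"angular":[0,0,0],"claw":-0.25},{"slide":[0.004,0,0.36],"angular":[0,0,0],"claw":-0.25},{"slide":[0.004,0,0.36],"angular":[0,0,0],"claw":-0.25}]'
python3 -m inch '[{"slide":[0,0,-0.36],"angular":[0,0,0],"claw":-0.25},{"slide":[0,0,-0.36],"angular":[0,0,0],"claw":-0.25},{"slide":[0,0,-0.36],"angular":[0,0,0],"claw":-0.25},{"slide":[0,0,-0.36],"angular":[0,0,0],"claw":-0.25},{"slide":[0,0,-0.36],"angular":[0,0,0],"claw":-0.25}]'
python3 look.py; python3 plan.py 0.42,-0.34,0.14,15 0.336,-0.293,0.12,30
```

```text
time: 43.5
position: [0.5355, -0.3924, 0.0619]
tool_rot: [-0.0, 3.141, -0.0]
ft_force: [-0.7, 0.5, -0.2]
grip_width: 0.369
grip_force: 0.0
time: 44.0
position: [0.5348, -0.3916, 0.1502]
tool_rot: [0.0, -3.14, -0.002]
ft_force: [-0.4, 0.0, 0.4]
grip_width: 0.375
grip_force: 0.0
draught1 0.63 [ 0.629 -0.   ] [0.031 0.03 ] 44 z 0.019
draught1 0.6 [ 0.686 -0.005] [0.03  0.028] 25 z 0.019
draught1 0.53 [0.663 0.042] [0.03  0.032] 50 z 0.019
now [ 0.5348 -0.3916  0.1499] yaw 0.0 w 0.376 gf 0.0 t 44.1 f [-1.   0.1  1.2]
0.42,-0.34,0.14,15 [0.459 0.207 0.041] [ 0.003 -0.004 -0.499] rows 2.5
0.336,-0.293,0.12,30 [0.276 0.269 0.08 ] [ 0.   0.  -0.5] rows 2.0
```

All three draughts are in the tray. Now the second die.

```bash
python3 -m inch '[{"slide":[0.459,0.207,0.041],"angular":[0,0,-0.5],"claw":0},{"slide":[0.459,0.207,0.041],"angular":[0,0,-0.5],"claw":0},{"slide":[0.459,0.207,0.041],"angular":[0,0,-0.5],"claw":0},{"slide":[0.459,0.207,0.041],"angular":[0,0,-0.5],"claw":0},{"slide":[0.459,0.207,0.041],"angular":[0,0,-0.5],"claw":0}]'
python3 -m inch '[{"slide":[0.276,0.269,0.08],"angular":[0,0,-0.5],"claw":0},{"slide":[0.276,0.269,0.08],"angular":[0,0,-0.5],"claw":0},{"slide":[0.276,0.269,0.08],"angular":[0,0,-0.5],"claw":0},{"slide":[0.276,0.269,0.08],"angular":[0,0,-0.5],"claw":0},{"slide":[0.276,0.269,0.08],"angular":[0,0,-0.5],"claw":0},{"slide":[0.276,0.269,0.08],"angular":[0,0,-0.5],"claw":0},{"slide":[0.276,0.269,0.08],"angular":[0,0,-0.5],"claw":0},{"slide":[0.276,0.269,0.08],"angular":[0,0,-0.5],"claw":0}]'
python3 die.py 0.336 -0.293; python3 plan.py 0.336,-0.293,0.014,30
```

```text
time: 44.65
position: [0.4209, -0.3404, 0.1412]
tool_rot: [-0.41, 3.114, 0.001]
ft_force: [0.5, -0.5, 0.2]
grip_width: 0.499
grip_force: 0.0
time: 45.45
position: [0.3368, -0.2948, 0.1218]
tool_rot: [0.811, -3.035, 0.003]
ft_force: [-0.0, -0.0, -0.0]
grip_width: 0.5
grip_force: 0.0
617 [ 0.33537393 -0.2942943   0.0194574 ] ((0.3359481692314148, -0.29400885105133057), (0.02001134306192398, 0.020086411386728287), 30.290496826171875)
now [ 0.3366 -0.2946  0.1216] yaw 29.9 w 0.498 gf 0.0 t 45.5 f [ 0.1 -0.2  0.1]
0.336,-0.293,0.014,30 [-0.001  0.007  0.43 ] [-0.002 -0.002 -0.003] rows 2.2
```

```bash
python3 -m inch '[{"slide":[0,0,0.427],"angular":[0,0,0],"claw":0},{"slide":[0,0,0.427],"angular":[0,0,0],"claw":0},{"slide":[0,0,0.427],"angular":[0,0,0],"claw":0},{"slide":[0,0,0.427],"angular":[0,0,0],"claw":0},{"slide":[0,0,0.427],"angular":[0,0,0],"claw":0},{"slide":[0,0,0.427],"angular":[0,0,0],"claw":-1},{"slide":[0,0,0.427],"angular":[0,0,0],"claw":-1},{"slide":[0,0,0.427],"angular":[0,0,0],"claw":-1},{"slide":[0,0,0.427],"angular":[0,0,0],"claw":-1},{"slide":[0,0,0.427],"angular":[0,0,0],"claw":-1}]' 15
python3 -m inch '[{"slide":[0,0,0],"angular":[0,0,0],"claw":-1},{"slide":[0,0,0],"angular":[0,0,0],"claw":-1},{"slide":[0,0,-0.54],"angular":[0,0,0],"claw":-1},{"slide":[0,0,-0.54],"angular":[0,0,0],"claw":-1},{"slide":[0,0,-0.54],"angular":[0,0,0],"claw":-1},{"slide":[0,0,-0.54],"angular":[0,0,0],"claw":-1},{"slide":[0,0,-0.54],"angular":[0,0,0],"claw":-1},{"slide":[0,0,-0.54],"angular":[0,0,0],"claw":-1}]'
python3 plan.py 0.44,-0.345,0.15,15 0.535,-0.3915,0.15,0
```

```text
time: 46.5
position: [0.3207, -0.2704, 0.0363]
tool_rot: [-0.798, 3.034, -0.048]
ft_force: [-0.9, 0.2, -0.4]
grip_width: 0.133
grip_force: 0.0
time: 47.3
position: [0.318, -0.2662, 0.1697]
tool_rot: [-0.798, 3.036, -0.045]
ft_force: [0.1, 0.5, -0.8]
grip_width: 0.009
grip_force: 0.0
now [ 0.318  -0.2662  0.1697] yaw 29.4 w 0.009 gf 0.0 t 47.3 f [ 0.1  0.5 -0.8]
0.44,-0.345,0.15,15 [-0.271 -0.512  0.092] [-0.055 -0.003  0.481] rows 2.9
0.535,-0.3915,0.15,0 [-0.319 -0.278  0.   ] [0.  0.  0.5] rows 2.1
```

```bash
python3 die.py 0.336 -0.293; python3 look.py
python3 - <<'E'
from h import *
s=ctrl.get_state();print(np.round(s["joint_positions"],3),np.round(s["position"],3))
E
python3 plan.py 0.40,-0.35,0.13,30 0.40,-0.35,0.13,10 0.336,-0.294,0.1,10
```

```text
440 [ 0.33543077 -0.29367069  0.01913679] ((0.33566993474960327, -0.2936893701553345), (0.020050112158060074, 0.020321784541010857), 31.099184036254883)
[-0.291 -0.292  0.794  2.12   0.242  1.218  2.488] [ 0.318 -0.266  0.17 ]
now [ 0.3184 -0.2656  0.1697] yaw 29.6 w 0.007 gf 0.0 t 47.5 f [-0.1  0.2  0. ]
0.40,-0.35,0.13,30 [-0.118 -0.45   0.171] [-0.054 -0.011 -0.015] rows 2.5
0.40,-0.35,0.13,10 [0. 0. 0.] [0.    0.    0.667] rows 2.3
0.336,-0.294,0.1,10 [0.213 0.265 0.12 ] [0. 0. 0.] rows 1.8
```

Joint 7 was near its range limit, so the arm couldn't get down to the die, which is untouched. I'll unwind the wrist by 90° (the cube allows it) and retry.

```bash
python3 -m inch '[{"slide":[-0.118,-0.45,0.04],"angular":[-0.054,-0.011,0],"claw":0},{"slide":[-0.118,-0.45,0.04],"angular":[-0.054,-0.011,0],"claw":0},{"slide":[-0.118,-0.45,0.04],"angular":[-0.054,-0.011,0],"claw":0},{"slide":[-0.118,-0.45,0.04],"angular":[-0.054,-0.011,0],"claw":0},{"slide":[-0.118,-0.45,0.04],"angular":[-0.054,-0.011,0],"claw":0}]'
python3 -m inch '[{"slide":[0,0,0],"angular":[0,0,1],"claw":0},{"slide":[0,0,0],"angular":[0,0,1],"claw":0},{"slide":[0,0,0],"angular":[0,0,1],"claw":0},{"slide":[0,0,0],"angular":[0,0,1],"claw":0},{"slide":[0,0,0],"angular":[0,0,1],"claw":0}]'
python3 -m inch '[{"slide":[0,0,0],"angular":[0,0,1],"claw":0},{"slide":[0,0,0],"angular":[0,0,1],"claw":0},{"slide":[0,0,0],"angular":[0,0,1],"claw":0},{"slide":[0,0,0],"angular":[0,0,1],"claw":0},{"slide":[0,0,0],"angular":[0,0,1],"claw":0}]'
python3 -m inch '[{"slide":[0,0,0],"angular":[0,0,1],"claw":0},{"slide":[0,0,0],"angular":[0,0,1],"claw":0},{"slide":[0,0,0],"angular":[0,0,1],"claw":0},{"slide":[0,0,0],"angular":[0,0,1],"claw":0},{"slide":[0,0,0],"angular":[0,0,1],"claw":0}]'
python3 plan.py 0.40,-0.34,0.14,-60 0.336,-0.294,0.12,-59.5
python3 - <<'E'
from h import *
print(np.round(ctrl.get_state()["joint_positions"],3))
E
```

```text
time: 48.0
position: [0.3691, -0.3303, 0.1792]
tool_rot: [0.79, -2.983, 0.104]
ft_force: [-0.1, 0.1, -0.1]
grip_width: 0.376
grip_force: 0.0
time: 48.5
position: [0.368, -0.3308, 0.1793]
tool_rot: [-0.013, -3.105, 0.123]
ft_force: [0.3, -0.3, -0.1]
grip_width: 0.5
grip_force: 0.0
time: 49.0
position: [0.3683, -0.3309, 0.1797]
tool_rot: [-0.819, -3.018, 0.134]
ft_force: [0.2, -0.1, 0.2]
grip_width: 0.502
grip_force: 0.0
time: 49.5
position: [0.3682, -0.331, 0.1798]
tool_rot: [1.572, 2.704, -0.134]
ft_force: [-0.8, 0.6, 0.1]
grip_width: 0.503
grip_force: 0.0
now [ 0.3682 -0.331   0.1798] yaw -60.2 w 0.503 gf 0.0 t 49.5 f [-0.8  0.6  0.1]
0.40,-0.34,0.14,-60 [-0.086  0.104  0.157] [-0.131  0.1   -0.011] rows 1.0
0.336,-0.294,0.12,-59.5 [ 0.287 -0.13   0.08 ] [ 0.     0.    -0.017] rows 1.6
[0.353 0.002 0.266 1.929 0.09  1.193 1.105]
```

```bash
python3 -m inch '[{"slide":[-0.086,0.104,0.157],"angular":[-0.131,0.1,-0.011],"claw":0},{"slide":[-0.086,0.104,0.157],"angular":[-0.131,0.1,-0.011],"claw":0},{"slide":[-0.086,0.104,0.157],"angular":[-0.131,0.1,-0.011],"claw":0},{"slide":[-0.086,0.104,0.157],"angular":[-0.131,0.1,-0.011],"claw":0},{"slide":[-0.086,0.104,0.157],"angular":[-0.131,0.1,-0.011],"claw":0}]'
python3 -m inch '[{"slide":[0.287,-0.13,0.08],"angular":[0,0,-0.017],"claw":0},{"slide":[0.287,-0.13,0.08],"angular":[0,0,-0.017],"claw":0},{"slide":[0.287,-0.13,0.08],"angular":[0,0,-0.017],"claw":0},{"slide":[0.287,-0.13,0.08],"angular":[0,0,-0.017],"claw":0},{"slide":[0.287,-0.13,0.08],"angular":[0,0,-0.017],"claw":0},{"slide":[0.287,-0.13,0.08],"angular":[0,0,-0.017],"claw":0}]'
python3 die.py 0.336 -0.294; python3 plan.py 0.336,-0.294,0.015,-59.5
python3 - <<'E'
from h import *
print(np.round(ctrl.get_state()["joint_positions"],3))
E
```

```text
time: 50.0
position: [0.4005, -0.3404, 0.1422]
tool_rot: [1.571, 2.716, 0.0]
ft_force: [-0.2, 0.8, 0.5]
grip_width: 0.498
grip_force: 0.0
time: 50.6
position: [0.3375, -0.2951, 0.1215]
tool_rot: [1.561, 2.723, -0.0]
ft_force: [-0.2, -0.9, -0.1]
grip_width: 0.502
grip_force: 0.0
621 [ 0.33587957 -0.29306454  0.01933389] ((0.33620330691337585, -0.2934276759624481), (0.01933380216360092, 0.020513027906417847), 29.658010482788086)
now [ 0.3373 -0.295   0.1212] yaw -59.7 w 0.506 gf 0.0 t 50.6 f [ 0.2  0.5 -0.3]
0.336,-0.294,0.015,-59.5 [ 0.007 -0.003  0.425] [ 0.002  0.004 -0.005] rows 2.1
[ 0.371 -0.028  0.286  2.08   0.009  1.086  1.182]
```

Reached cleanly. Descending first with the gripper open, then checking before closing.

```bash
python3 -m inch '[{"slide":[0.004,0,0.423],"angular":[0,0,0],"claw":0},{"slide":[0.004,0,0.423],"angular":[0,0,0],"claw":0},{"slide":[0.004,0,0.423],"angular":[0,0,0],"claw":0},{"slide":[0.004,0,0.423],"angular":[0,0,0],"claw":0},{"slide":[0.004,0,0.423],"angular":[0,0,0],"claw":0}]' 15
python3 plan.py 0.336,-0.2935,0.014,-59.5
```

```text
time: 51.15
position: [0.3364, -0.294, 0.0152]
tool_rot: [1.562, 2.725, -0.0]
ft_force: [0.4, 0.3, 0.8]
grip_width: 0.502
grip_force: 0.0
now [ 0.3364 -0.294   0.0152] yaw -59.7 w 0.502 gf 0.0 t 51.1 f [0.4 0.3 0.8]
0.336,-0.2935,0.014,-59.5 [ 0.002 -0.     0.005] [ 0.     0.002 -0.006] rows 0.0
```

```bash
python3 -m inch '[{"slide":[0,0,0],"angular":[0,0,0],"claw":-1},{"slide":[0,0,0],"angular":[0,0,0],"claw":-1},{"slide":[0,0,0],"angular":[0,0,0],"claw":-1},{"slide":[0,0,0],"angular":[0,0,0],"claw":-1},{"slide":[0,0,0],"angular":[0,0,0],"claw":-1},{"slide":[0,0,-0.54],"angular":[0,0,0],"claw":-1},{"slide":[0,0,-0.54],"angular":[0,0,0],"claw":-1},{"slide":[0,0,-0.54],"angular":[0,0,0],"claw":-1},{"slide":[0,0,-0.54],"angular":[0,0,0],"claw":-1},{"slide":[0,0,-0.54],"angular":[0,0,0],"claw":-1}]' 15
python3 plan.py 0.44,-0.345,0.15,-60 0.535,-0.3915,0.15,-60
```

```text
time: 52.15
position: [0.3361, -0.2936, 0.1502]
tool_rot: [1.562, 2.723, 0.0]
ft_force: [-0.2, 0.3, -0.8]
grip_width: 0.222
grip_force: 15.0
now [ 0.3361 -0.2936  0.1502] yaw -59.7 w 0.222 gf 15.0 t 52.1 f [-0.2  0.3 -0.8]
0.44,-0.345,0.15,-60 [-0.388  0.255  0.002] [0.003 0.004 0.011] rows 2.3
0.535,-0.3915,0.15,-60 [-0.351  0.236  0.   ] [0. 0. 0.] rows 2.1
```

```bash
python3 -m inch '[{"slide":[-0.739,0.491,0],"angular":[0,0,0],"claw":-1},{"slide":[-0.739,0.491,0],"angular":[0,0,0],"claw":-1},{"slide":[-0.739,0.491,0],"angular":[0,0,0],"claw":-1},{"slide":[-0.739,0.491,0],"angular":[0,0,0],"claw":-1},{"slide":[-0.739,0.491,0],"angular":[0,0,0],"claw":-1},{"slide":[-0.739,0.491,0],"angular":[0,0,0],"claw":-1},{"slide":[-0.739,0.491,0],"angular":[0,0,0],"claw":-1},{"slide":[-0.739,0.491,0],"angular":[0,0,0],"claw":-1},{"slide":[-0.739,0.491,0],"angular":[0,0,0],"claw":-1}]'
python3 plan.py 0.535,-0.3915,0.062,-60
```

```text
time: 53.05
position: [0.5337, -0.3906, 0.1496]
tool_rot: [-1.564, -2.724, -0.0]
ft_force: [-0.4, 0.5, 0.6]
grip_width: 0.229
grip_force: 15.0
now [ 0.5337 -0.3906  0.1496] yaw -59.7 w 0.229 gf 15.0 t 53.0 f [-0.4  0.5  0.6]
0.535,-0.3915,0.062,-60 [-0.006  0.003  0.351] [ 0.    -0.001  0.009] rows 1.8
```

```bash
python3 -m inch '[{"slide":[-0.004,0,0.15],"angular":[0,0,0],"claw":-1},{"slide":[-0.004,0,0.25],"angular":[0,0,0],"claw":-1},{"slide":[-0.004,0,0.35],"angular":[0,0,0],"claw":-1},{"slide":[-0.004,0,0.35],"angular":[0,0,0],"claw":-1},{"slide":[-0.004,0,0.35],"angular":[0,0,0],"claw":-1},{"slide":[-0.004,0,0.35],"angular":[0,0,0],"claw":-0.25},{"slide":[-0.004,0,0.35],"angular":[0,0,0],"claw":-0.25},{"slide":[-0.004,0,0.35],"angular":[0,0,0],"claw":-0.25},{"slide":[-0.004,0,0.35],"angular":[0,0,0],"claw":-0.25},{"slide":[-0.004,0,0.35],"angular":[0,0,0],"claw":-0.25}]'
python3 -m inch '[{"slide":[0,0,-0.36],"angular":[0,0,0],"claw":-0.25},{"slide":[0,0,-0.36],"angular":[0,0,0],"claw":-0.25},{"slide":[0,0,-0.36],"angular":[0,0,0],"claw":-0.25},{"slide":[0,0,-0.7],"angular":[0,0,0],"claw":-0.25},{"slide":[0,0,-0.7],"angular":[0,0,0],"claw":-0.25},{"slide":[0,0,-0.7],"angular":[0,0,0],"claw":-0.25}]'
python3 -m inch '[{"slide":[0.3,0.8,0],"angular":[0,0,0],"claw":-0.25},{"slide":[0.3,0.8,0],"angular":[0,0,0],"claw":-0.25},{"slide":[0.3,0.8,0],"angular":[0,0,0],"claw":-0.25},{"slide":[0.3,0.8,0],"angular":[0,0,0],"claw":-0.25},{"slide":[0.3,0.8,0],"angular":[0,0,0],"claw":-0.25},{"slide":[0.3,0.8,0],"angular":[0,0,0],"claw":-0.25}]'
python3 - <<'E'
from h import *
a=ctrl.get_image("top")["color"];b=ctrl.get_image("scene")["color"]
A=cv2.resize(a[110:290,60:440],(800,300));B=cv2.resize(b[110:330,100:500],(800,300),interpolation=cv2.INTER_AREA)
cv2.imwrite("pics/fin.png",np.vstack([A,B])[:,:,::-1])
cv2.imwrite("pics/cup.png",cv2.resize(np.hstack([a[170:225,365:425],b[120:175,145:205]]),(800,367),interpolation=cv2.INTER_CUBIC)[:,:,::-1])
E
python3 look.py
```

```text
time: 54.05
position: [0.5357, -0.3918, 0.0626]
tool_rot: [1.562, 2.724, 0.0]
ft_force: [0.6, 0.2, 0.4]
grip_width: 0.372
grip_force: 0.0
time: 54.65
position: [0.5377, -0.3937, 0.2437]
tool_rot: [1.558, 2.715, -0.001]
ft_force: [0.8, 0.1, 0.0]
grip_width: 0.377
grip_force: 0.0
time: 55.25
position: [0.6718, -0.2216, 0.2355]
tool_rot: [-1.553, -2.729, -0.002]
ft_force: [0.2, 0.2, -0.7]
grip_width: 0.371
grip_force: 0.0
die1 0.6 [0.732 0.232] [0.077 0.179] 8 z 0.033
die1 0.56 [ 0.536 -0.392] [0.019 0.017] 42 z 0.049
draught1 0.7 [0.663 0.042] [0.03 0.03] 46 z 0.019
draught1 0.5 [ 0.631 -0.001] [0.027 0.03 ] 89 z 0.019
```

View pics/fin.png

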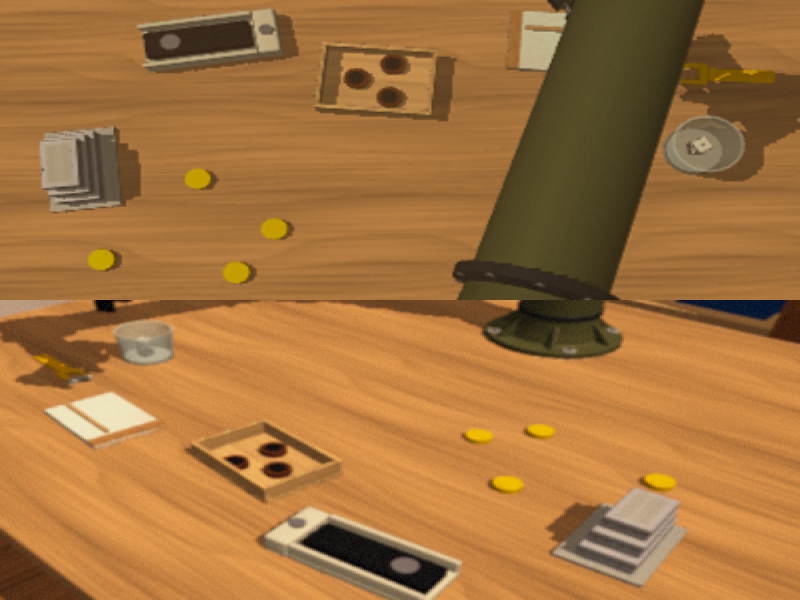

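View pics/cup.png

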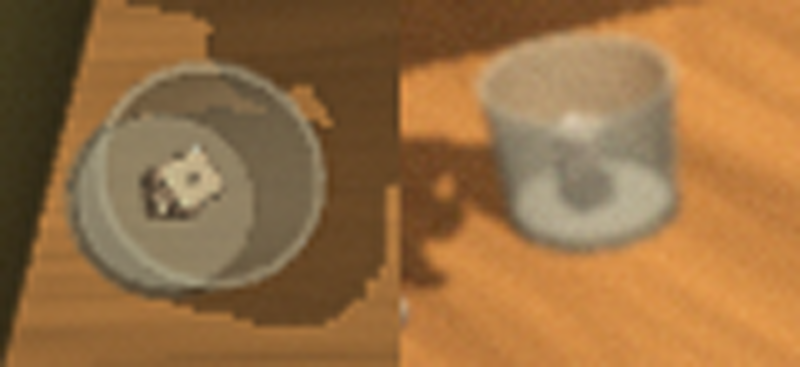

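The final views show three draughts in the tray at (357,78), (394,64) and (391,97). Both dice are in the upright cup, one on top of the other with the top at about 47 mm, and the tins are stacked on the coaster. The remote, opener and score pad are undisturbed.

```bash
python3 -c "
from bench import ctrl
print(ctrl.close_job())"
```

```text
the job is handed in; nothing more can be done
None
```

I handed the job in at about 55 s on the robot's clock, with no verdict returned: both dice are in the upright cup, all three dark draughts in the tray, the three tins stacked largest to smallest and about 4 mm off the coaster's centre, and the remote, opener and score pad look untouched.

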